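Trim the microscope lamp supply into the green

TASK

Take the blue tuning tool from its stand and, holding it square to the sloping panel, turn the recessed slotted trimmer screw of the microscope's lamp supply with it until the meter needle stands in the green band; never let the needle reach the red, and do not force the screw. Then put the tool back upright in its empty hole of the stand, fully down on its flange, and let go. Leave everything else on the bench as it stands.

Things in the scene. Friction and masses are not known exactly. Their poses are not given: they have to be found in the camera images.
- tuner_grip (a point): Centre of the square handle (20 x 20 mm, 60 mm long, take two opposite flats) of the BLUE tuning tool, 100 mm above the table while it hangs in the stand. z runs from blade to handle; x, y are square to the flats. Below it: flange 34 mm across, 5 mm thick, its underside 35 mm from this point; white shaft 12 mm across; flat blade 12 mm wide (x), 2 mm thick (y), 6 mm long
- tuner_tip (a point): Blade tip of the blue tool, on its axis, 92 mm from the handle's centre along -z
- tuner: The blue tuning tool as a whole, 122 mm long, about 45 g, rigid plastic; origin at the blade tip
- stand: Grey tool stand, fixed block 70 x 150 x 65 mm high (origin under its centre, y along its length), with two 20 mm through holes 80 mm apart along y. A tool hangs in a hole on its flange, its tip 8 mm above the table. One hole holds the blue tool, the other the orange one, either way round
- stand_hole0 (a point): Centre of the mouth of the stand's hole at y = -40 mm, 65 mm above the table; 2 mm chamfer
- stand_hole1 (a point): Centre of the mouth of the stand's hole at y = +40 mm, 65 mm above the table; 2 mm chamfer
- console: Lamp supply: fixed white wedge-shaped desk console 280 mm wide (y), 162 mm deep, 116 mm high (origin on the table, 62 mm behind its low front edge). Its panel rises away from the robot, 35 degrees from level. On it: a meter on the left half, a row of dummy controls below it, and on the right the trimmer's steel collar on a blue disc
- trimmer_collar: The trimmer: steel collar, 31 mm across at its mouth, standing 33 mm off the panel, with the slotted brass screw at its bottom; origin on the panel under the collar's centre, z out of the panel along the screw's axis (35 degrees from vertical), x up the slope, y to the left
- collar_mouth (a point): Centre of the collar's open mouth, axes as the collar's. The mouth is a funnel 23 mm wide inside that narrows over 13 mm of depth to a bore 14 mm wide, which guides the tool's shaft. The screw's face lies 21 mm below the mouth
- trimmer_screw (a point): Centre of the brass screw's face, 14 mm across; axes as the collar's, they do not turn with the screw. The slot, 4.5 mm wide, 5 mm deep, runs right across at any heading: find it by eye or by touch. The screw is sprung along its axis: it gives up to 4 mm, 1.5 N to start and 5.5 N at the stop. It turns only with the blade in the slot, friction 0.04 N m, and stays where it is left
- needle (a joint): Meter needle, rad, clockwise from the left end of its scale. Green band 1.37 to 1.63; red from 1.80. A red pointer 52 mm long on a white scale. It follows the screw: turning the screw clockwise, looking at the panel, raises it by 0.6 rad per rad of screw; about 0.6 to 2.3 rad of screw is needed
- hex_tool_grip (a point): Bystander tool in the other hole of the stand: ORANGE square handle, otherwise the same shape as the blue tool but with a round steel tip. The point is the middle of its handle, 100 mm above the table. Leave it alone.
- petri: Bystander: closed glass dish, 92 mm across, 15 mm high, lying behind the tool stand (origin under its centre)
- lens_case: Bystander: black and clear lens case, upright cylinder 39 mm across, 55 mm high, in front of the tool stand (origin under its centre)
- oil: Bystander: small amber bottle, 30 mm across, 60 mm high, standing in front of the left half of the console (origin under its centre)
- slide_box: Bystander: blue and white slide box, 97 x 87 x 35 mm (origin under its centre)
- beaker: Bystander: glass beaker, 68 mm across, 85 mm high (origin under its centre)
- tip_rack: Bystander: white box of yellow tips, 80 x 120 x 52 mm (origin under its centre)
Not all that is in view belongs to the job. Of the things that look like the stand, the larger one is meant.

How it is judged:
By the outcome, as a careful person would: the job done as asked, in the order asked, and still so for the second after the job is handed in, with the robot touching nothing.
It also fails if it takes over 67 s, if anything falls off the work surface, if the arm or the gripper's body presses on something with over 40 N, if the wrist force passes 120 N, or if a joint passes its speed limit or range.

ROBOT

A 7-joint arm with a two-finger parallel gripper is mounted at the origin on the work surface. World frame = base frame: x ahead of the robot, y to its left, z up, the work surface at z = 0. Lengths are in m, angles in rad, forces in N, time in s.
With the tool pointing down it reaches from about 0.425 to 0.95 m from the base axis. Payload 4.7 kg.
Tool frame: the origin (TCP) lies midway between the tips of the shut fingers; the grasp point (between the pads) lies 19 mm behind it; z points along the fingers, y is the line along which they close (so a half turn about z gives the same grasp; the last joint's range is limited). The gripper opens to 85 mm and grips with 20 to 120 N. Pads are 22 mm wide; open, the fingers measure 114 mm over their backs; the gripper's body (76 mm by 85 mm) begins 54 mm behind the grasp point. The pads swing forward as they close: fully open they stand 13 mm farther back than shut.
Start: joints at [1.287, 0.469, -0.049, 1.532, 0.024, 1.141, -0.082], TCP at [0.17, -0.653, 0.231] pointing down, gripper open.
Joint ranges: [-2.59, 2.59], [-0.33, 1.99], [-1.39, 1.29], [0.1, 2.45], [-1.04, 4.18], [0.21, 1.99], [-2.66, 2.66]. Speed limits (rad/s): [2.57, 2.57, 3.14, 3.14, 3.14, 3.14, 3.14].

INTERFACE

Orientations are given as a rotation vector (axis times angle).
In Python, from cell import * gives the robot as it stands. The module is installed in compiled form; this text tells all that it offers.
- The arm moves only by the tool step_arm, never from a script. Its argument "moves" is a list of rows, each a list of 4 numbers: the shift along the tool's x, y, z in cm, then the turn about the tool's z in rad. A call has exactly 5 rows; each row shifts and turns the commanded pose from where the row before left it, along the tool's axes as they then stand; what a row does not reach is not made up. A row lasts 1/8 s, in which the tool goes at most 62.5 mm and 10.7 degrees, less where a joint would pass 70% of its speed; a pose out of reach is approached as far as the arm can. A call is refused whole if a number of a shift passes 6.25 or a number of a turn 0.188, either way. A call with a gripper value outside its range is refused whole. "fingers" is the closure in counts, from 0 (fully open) to 255 (shut), set as the call begins (left out, the last holds). The fingers move at their own pace and stop on an object; the grip force is fixed at half the most. Time passes only in rows, so rows that do not move let the fingers close, or fill a call up. It gives the time, the measured TCP pose, the force, the opening and the grip force at its end, in the units of the state.
- read_state(): the state, without advancing time (a new reading comes with each control period).
- capture(name): name is "side" or "top"; returns a dict with "color" (400x640x3 uint8, red, green, blue), "intrinsics" (3x3 intrinsics, pixels), "dist" ([k1, k2, p1, p2, k3] as OpenCV has them; the pictures are not rectified), "camera_from_world" (4x4, takes a point from world to camera coordinates). Camera axes: x right, y down, z forward; pixel columns grow to the right and rows downward; lengths in m; the calibration is good to about 2 mm. A picture is of the moment at which its call begins. There is no depth.
- hand_in(): hands the job in; it is judged then, once.
The state is a dict: "clock": time; "joint_pos": joint angles; "qvel": joint speeds; "joint_torque": joint torques, N m; "ee_pos": TCP position; "ee_rot": TCP orientation; "ft_force": force on the tool from outside, world axes, zero at the start; "ft_torque": the same for the moment, N m; "width": finger opening in m; "grip_force": force on a finger pad.
Only numpy, scipy, OpenCV 4.12 (cv2) and the standard library are available. Lean on these libraries where they do the work, as an engineer would, in place of code of your own. Each camera call takes 0.05 s, during which the arm holds its last target. There are 200 camera calls.

## Working session

There is one attempt and no reset: what is moved stays moved. The work goes in short steps, Python scripts to look and compute and a tool call to move; the robot and the scene stay as the last step left them, time stands still between calls to the robot, and variables do not carry over. Pictures are saved under pics/ and viewed, at most 10 in all, crops included, and the job is handed in when it is done.

Besides the shell and the picture viewer there is one more tool, called after ">>>" as name(argument=value, ...) on one line, values as JSON. step_arm: Moves the arm, as the interface text tells. Its arguments: {"type":"object","properties":{"moves":{"type":"array","items":{"type":"array","items":{"type":"number"}}},"fingers":{"type":"number"}},"required":["moves"]}

```bash
mkdir -p pics; cat > h.py <<'E'
from cell import *
import numpy as np, cv2
from scipy.spatial.transform import Rotation as R
def shot(n,f):
    c=capture(n); cv2.imwrite(f'pics/{f}.png',c['color'][:,:,::-1]); np.save(f'pics/{f}.npy',c,allow_pickle=True); return c
def load(f): return np.load(f'pics/{f}.npy',allow_pickle=True).item()
def ray(c,uv):
    p=cv2.undistortPoints(np.array([[uv]],float),np.array(c['intrinsics']),np.array(c['dist']))[0,0]
    M=np.array(c['camera_from_world']); o=-M[:3,:3].T@M[:3,3]; d=M[:3,:3].T@np.array([p[0],p[1],1]); return o,d/np.linalg.norm(d)
def atz(c,uv,z): o,d=ray(c,uv); return o+d*(z-o[2])/d[2]
def tri(a,b):
    A=[];B=[]
    for o,d in (a,b): P=np.eye(3)-np.outer(d,d); A.append(P);B.append(P@o)
    return np.linalg.lstsq(np.vstack(A),np.hstack(B),rcond=None)[0]
def proj(c,X):
    M=np.array(c['camera_from_world']); r=cv2.Rodrigues(M[:3,:3])[0]
    return cv2.projectPoints(np.array(X,float).reshape(-1,1,3),r,M[:3,3],np.array(c['intrinsics']),np.array(c['dist']))[0].reshape(-1,2)
E
python3 - <<'E'
from h import *
a=shot('top','t0');b=shot('side','s0')
for c in(a,b):
  M=np.array(c['camera_from_world']);print(-M[:3,:3].T@M[:3,3],M[2,:3],c['intrinsics'][0][0])
s=read_state();print(s)
E
```

```text
[0.38621925 0.02767196 1.33172684] [ 1.08749982e-01 -5.46955395e-04 -9.94068983e-01] 439.9980344380354
[ 0.20107524 -0.60788215  0.92662465] [ 0.2818811   0.56474028 -0.77563617] 402.2453521681879
{'clock': 0.1, 'joint_pos': array([ 1.28712112,  0.46941041, -0.04854543,  1.53354104,  0.02411683,
        1.1409829 , -0.08228135]), 'qvel': array([-4.97700617e-04,  2.97749517e-05,  2.06244469e-05, -5.23052879e-04,
        6.99572579e-04,  5.32616633e-05, -2.61666873e-04]), 'joint_torque': array([ 1.02976472e-03, -5.11510384e+01, -4.68593824e-02, -2.38388443e+01,
        1.07848377e-02,  4.33889654e-03,  4.14466354e-05]), 'ee_pos': array([ 0.16997344, -0.65273004,  0.2303469 ]), 'ee_rot': array([-3.11442201e+00, -3.98914281e-01,  4.99903042e-04]), 'ft_force': array([-0.10198977,  0.50908166, -0.35533746]), 'ft_torque': array([-0.02699254,  0.05418973,  0.04266673]), 'grip_force': 0.0, 'width': 0.08507487160765562}
```

View pics/t0.png

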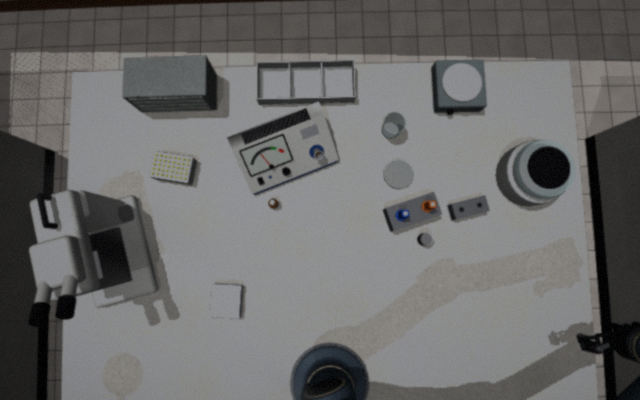

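View pics/s0.png

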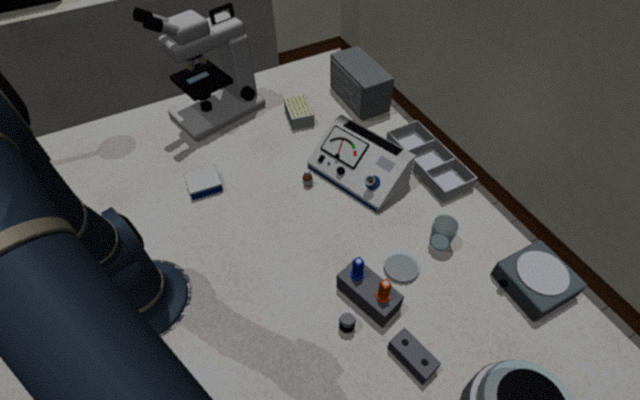

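Top: console around (285,150), collar (317,152), blue tool (403,215), orange (429,206). Side: blue handle (357,268), orange (384,290), collar (372,182). Next, enlarged crops.

```bash
python3 - <<'E'
from h import *
def crop(f,u,v,w,h,W,H):
    im=cv2.imread(f'pics/{f}.png')[v:v+h,u:u+w]; im=cv2.resize(im,(W,H),interpolation=cv2.INTER_CUBIC)
    for i in range(0,w,10): cv2.line(im,(i*W//w,0),(i*W//w,5 if i%50 else 12),(0,255,255),1); cv2.putText(im,str(u+i),(i*W//w,20),0,.3,(0,255,0)) if i%20==0 else 0
    for i in range(0,h,10): cv2.line(im,(0,i*H//h),(6,i*H//h),(0,255,255),1); cv2.putText(im,str(v+i),(8,i*H//h+3),0,.3,(0,0,255)) if i%20==0 else 0
    return im
A=np.hstack([crop('t0',380,185,67,50,400,300),crop('s0',330,245,80,60,400,300)])
B=np.hstack([crop('t0',224,98,120,90,400,300),crop('s0',300,115,120,90,400,300)])
cv2.imwrite('pics/c0.png',np.vstack([A,B]))
E
```

```text
(no output)
```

View pics/c0.png

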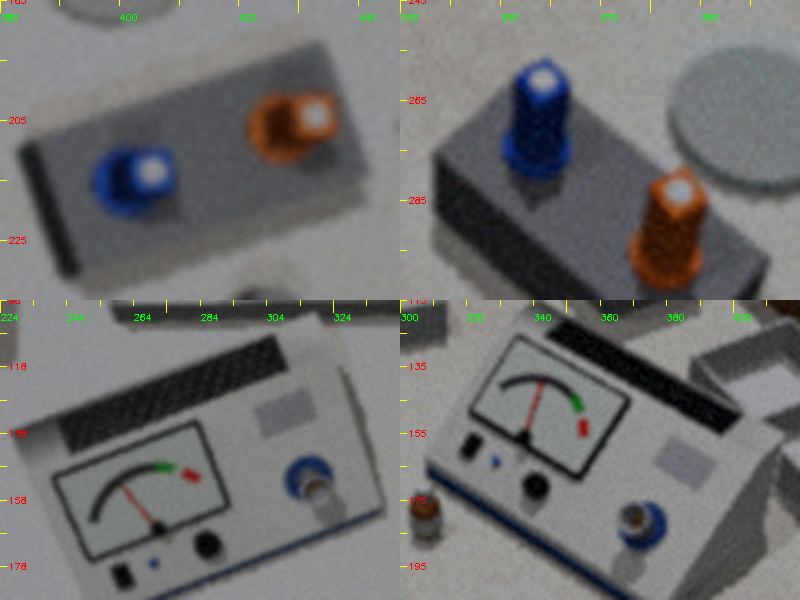

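```bash
python3 - <<'E'
from h import *
a,b=load('t0'),load('s0')
T=lambda x,y:(224+x*.3,98+(y-300)*.3)
S=lambda x,y:(300+(x-400)*.3,115+(y-300)*.3)
t=lambda x,y:(380+x*67/400,185+y/6)
s=lambda x,y:(330+(x-400)/5,245+y/5)
def p(n,u,v): 
    X=tri(ray(a,u),ray(b,v)); e=[proj(a,X)[0]-u,proj(b,X)[0]-v]; print(n,X.round(4),np.round(e,1).tolist()); return X
bl=p('blue cap',t(152,172),s(542,78)); og=p('or cap',t(316,116),s(680,190))
d=bl-og; print('dist',np.linalg.norm(d),'yaw',np.arctan2(d[1],d[0]))
print('at z .13',atz(a,t(152,172),.13),atz(b,s(542,78),.13),atz(a,t(316,116),.13),atz(b,s(680,190),.13))
for c in [(38,140),(322,42),(370,175),(80,270)]: print('stand',atz(a,t(*c),.065).round(4))
for c in [(435,152),(768,258)]: print('standS',atz(b,s(*c),.065).round(4))
M=[p(n,T(*u),S(*v)) for n,u,v in [('TL',(53,480),(517,335)),('TR',(197,421),(630,400)),('BR',(229,507),(578,480)),('BL',(90,562),(469,412))]]
ex=M[0]+M[3]-M[1]-M[2]; print('yaw of y-axis',np.arctan2(ex[1],ex[0])-np.pi/2, 'sz',np.linalg.norm(M[0]-M[1]))
up=M[0]+M[1]-M[2]-M[3]; print('up',up/np.linalg.norm(up),np.degrees(np.arctan2(up[2],np.hypot(*up[:2]))))
m=p('mouth',T(318,488),S(632,518)); k=p('disc',T(309,479),S(642,526)); print(np.linalg.norm(m-k),m-k)
p('gr TL',T(62,430),S(550,318))
p('gr TR',T(275,335),S(740,412))
E
```

```text
blue cap [ 0.483  -0.2188  0.1294] [[-0.0, 0.1], [0.2, -0.0]]
or cap [ 0.5071 -0.2959  0.1297] [[-0.0, 0.1], [0.1, -0.0]]
dist 0.08075003212187089 yaw 1.8739197837828052
at z .13 [ 0.48330144 -0.21881274  0.13      ] [ 0.48245674 -0.21895731  0.13      ] [ 0.50724805 -0.29585975  0.13      ] [ 0.50683886 -0.29590437  0.13      ]
stand [ 0.5054 -0.1774  0.065 ]
stand [ 0.5498 -0.3182  0.065 ]
stand [ 0.4846 -0.3382  0.065 ]
stand [ 0.4422 -0.1952  0.065 ]
standS [ 0.4391 -0.1984  0.065 ]
standS [ 0.5485 -0.3187  0.065 ]
TL [0.6712 0.2379 0.1114] [[0.0, -0.1], [-0.1, 0.0]]
TR [0.7192 0.1152 0.1092] [[-0.1, 0.2], [0.2, -0.0]]
BR [0.6543 0.0914 0.0609] [[-0.0, 0.1], [0.1, -0.0]]
BL [0.6081 0.2141 0.0622] [[-0.0, 0.0], [0.0, -0.0]]
yaw of y-axis 0.3665775543750609 sz 0.13179396487393832
up [0.76295649 0.28308305 0.58117241] 35.53304625556
mouth [0.6628 0.0136 0.0823] [[-0.3, 0.7], [0.8, -0.2]]
disc [0.6781 0.0205 0.0569] [[-0.1, 0.3], [0.3, -0.1]]
0.030459683657174396 [-0.01522891 -0.00696764  0.02544257]
gr TL [0.7063 0.2294 0.125 ] [[-0.5, 1.5], [1.4, -0.3]]
gr TR [0.789  0.0472 0.1201] [[-0.2, 0.5], [0.5, -0.1]]
```

```bash
cat >> h.py <<'E'
def fr(): s=read_state(); return np.array(s['ee_pos']),R.from_rotvec(s['ee_rot']).as_matrix(),s
def to(target):
    p,M,s=fr(); return M.T@(np.array(target)-p)*100
E
python3 - <<'E'
from h import *
p,M,s=fr(); print(M.round(4)); print('headings x,y',np.arctan2(M[1,0],M[0,0]),np.arctan2(M[1,1],M[0,1]))
print(to([.483,-.2189,.231]))
# needle
a,b=load('t0'),load('s0')
E
```

```text
[[ 9.677e-01  2.520e-01 -5.000e-04]
 [ 2.520e-01 -9.677e-01  1.700e-03]
 [-1.000e-04 -1.800e-03 -1.000e+00]]
headings x,y 0.25478506166113135 -1.316011434240477
[ 4.12262613e+01 -3.40931205e+01 -9.51067492e-03]
```

>>> step_arm(moves=[[4.12,-3.41,0,0],[4.12,-3.41,0,0],[4.12,-3.41,0,0],[4.12,-3.41,0,0],[4.12,-3.41,0,0]], fingers=0)

```text
clock: 0.72
ee_pos: [0.3272, -0.4346, 0.231]
ee_rot: [-3.116, -0.399, 0.0]
ft_force: [-0.6, -0.4, -0.1]
width: 0.0857
grip_force: 0.0
```

>>> step_arm(moves=[[4.12,-3.41,0,0],[4.12,-3.41,0,0],[4.12,-3.41,0,0],[4.12,-3.41,0,0],[4.12,-3.41,0,0]])

```text
clock: 1.35
ee_pos: [0.4835, -0.2179, 0.2311]
ee_rot: [3.116, 0.399, -0.0]
ft_force: [0.5, -0.5, 0.0]
width: 0.0854
grip_force: 0.0
```

>>> step_arm(moves=[[0,0,0,-0.18],[0,0,0,-0.18],[0,0,0,-0.18],[0,0,0,-0.18],[0,0,0,-0.18]])

```text
clock: 1.98
ee_pos: [0.4825, -0.2193, 0.2309]
ee_rot: [-2.627, -1.722, 0.001]
ft_force: [-0.8, -0.2, -0.0]
width: 0.0854
grip_force: 0.0
```

>>> step_arm(moves=[[0,0,0,-0.18],[0,0,0,-0.18],[0,0,0,-0.18],[0,0,0,-0.18],[0,0,0,0]])

```text
clock: 2.6
ee_pos: [0.4826, -0.2194, 0.231]
ee_rot: [-1.862, -2.529, -0.0]
ft_force: [0.3, -0.0, 0.2]
width: 0.0853
grip_force: 0.0
```

```bash
python3 - <<'E'
from h import *
p,M,s=fr(); print(s['clock'],p,s['joint_pos'].round(3),np.arctan2(M[1,1],M[0,1]),M[:,2]); print(to([.483,-.2189,.081]))
E
```

```text
2.6 [ 0.48260379 -0.2194169   0.23095088] [ 0.816  0.285 -0.568  1.851  0.174  1.056  0.483] 0.3017418304025743 [-5.88160189e-04  4.49999536e-04 -9.99999726e-01]
[ 0.02851594  0.05960794 14.99508387]
```

>>> step_arm(moves=[[0,0,3,0],[0,0.05,3,0],[0,0,3,0],[0,0,3,0],[0,0,3,0]])

```text
clock: 3.22
ee_pos: [0.4833, -0.2194, 0.0803]
ee_rot: [1.864, 2.529, -0.0]
ft_force: [-0.6, -0.4, -0.3]
width: 0.0855
grip_force: 0.0
```

>>> step_arm(moves=[[0,0,0,0],[0,0,0,0],[0,0,0,0],[0,0,0,0],[0,0,0,0]], fingers=255)

```text
clock: 3.85
ee_pos: [0.4843, -0.2196, 0.0828]
ee_rot: [1.858, 2.53, 0.0]
ft_force: [-0.8, -0.2, 6.3]
width: 0.0212
grip_force: 58.8
```

>>> step_arm(moves=[[0,0,-3,0],[0,0,-5,0],[0,0,-6,0],[0,0,-6,0],[0,0,-6,0]])

```text
clock: 4.47
ee_pos: [0.4829, -0.219, 0.3437]
ee_rot: [1.859, 2.531, -0.0]
ft_force: [1.2, -1.6, -0.8]
width: 0.0215
grip_force: 58.7
```

>>> step_arm(moves=[[4.1,4.6,0,0],[4.1,4.6,0,0],[4.1,4.6,0,0],[4.1,4.6,0,0],[4.1,4.6,0,0]])

```text
clock: 5.1
ee_pos: [0.6422, 0.0465, 0.3416]
ee_rot: [1.86, 2.531, -0.0]
ft_force: [0.8, -1.1, -0.2]
width: 0.0211
grip_force: 58.7
```

>>> step_arm(moves=[[4.1,4.6,0,0],[4.1,4.6,0,0],[4.1,4.6,0,0],[4.1,4.6,0,0],[4.1,4.6,0,0]])

```text
clock: 5.72
ee_pos: [0.8006, 0.3105, 0.3416]
ee_rot: [1.86, 2.53, 0.0]
ft_force: [1.8, -1.1, 0.6]
width: 0.0212
grip_force: 58.7
```

```bash
python3 - <<'E'
from h import *
p,M,s=fr(); print(s['clock'],p,s['joint_pos'].round(3),np.arctan2(M[1,1],M[0,1]),M[:,2])
E
```

```text
5.725 [0.80063141 0.31051773 0.34155878] [-0.209  0.838 -0.611  0.724  0.443  1.668 -0.298] 0.3027583855951903 [ 8.85191897e-04 -4.48995112e-04 -9.99999507e-01]
```

>>> step_arm(moves=[[0,4,0,0],[0,4,0,0],[0,4,0,0],[0,4,0,0],[0,4,0,0]])

```text
clock: 6.35
ee_pos: [0.8894, 0.3457, 0.3291]
ee_rot: [1.8, 2.529, 0.057]
ft_force: [7.6, -6.0, 1.6]
width: 0.0213
grip_force: 58.8
```

```bash
python3 - <<'E'
from h import *
p,M,s=fr(); print(s['clock'],p,s['joint_pos'].round(3),np.arctan2(M[1,1],M[0,1]),M[:,2])
E
```

```text
6.35 [0.88935368 0.34569524 0.32911284] [-0.362  1.14  -1.206  0.1    1.181  1.914 -0.124] 0.3338241214598602 [ 0.05085463  0.00897848 -0.99866571]
```

>>> step_arm(moves=[[0,6,0,0],[0,6,0,0],[0,6,0,0],[0,6,0,0],[0,6,0,0]])

```text
clock: 6.98
ee_pos: [0.9206, 0.3526, 0.2914]
ee_rot: [1.775, 2.511, 0.116]
ft_force: [-0.3, -0.5, -1.0]
width: 0.0215
grip_force: 58.8
```

```bash
python3 - <<'E'
from h import *
p,M,s=fr(); print(s['clock'],p,s['joint_pos'].round(3),np.arctan2(M[1,1],M[0,1]),M[:,2])
E
```

```text
6.975 [0.92062774 0.35261199 0.29142186] [-0.422  1.169  0.185  0.102 -0.162  1.775 -0.059] 0.34087572480610934 [ 0.09587264  0.02419833 -0.99509943]
```

>>> step_arm(moves=[[0,-4,0,0],[0,-4,0,0],[0,0,0,0],[0,0,0,0],[0,0,0,0]])

```text
clock: 7.6
ee_pos: [0.872, 0.3365, 0.2904]
ee_rot: [1.774, 2.508, 0.123]
ft_force: [-0.6, -1.0, 0.2]
width: 0.021
grip_force: 58.9
```

```bash
python3 - <<'E'
from h import *
p,M,s=fr(); print(s['clock'],p,s['joint_pos'].round(3),np.arctan2(M[1,1],M[0,1]),M[:,2])
E
```

```text
7.6 [0.87198155 0.33648763 0.29044481] [-0.473  0.906  0.174  0.645 -0.125  1.495 -0.029] 0.34004203329485627 [ 0.10094901  0.02605837 -0.99455028]
```

>>> step_arm(moves=[[0,1,-6,0],[0,1,-6,0],[0,1,-6,0],[0,1,-6,0],[0,1,-6,0]])

```text
clock: 8.22
ee_pos: [0.8417, 0.313, 0.4783]
ee_rot: [1.809, 2.487, 0.141]
ft_force: [-2.9, 2.2, 2.2]
width: 0.0212
grip_force: 59.0
```

```bash
cat > st.py <<'E'
from h import *
p,M,s=fr(); z=M[:,2]; print(s['clock'],p.round(4),s['joint_pos'].round(3),'yhead',np.arctan2(M[1,1],M[0,1]).round(3),'tilt',np.degrees(np.arccos(-z[2])).round(2),'az',np.arctan2(z[1],z[0]).round(3),'r,az',np.hypot(*p[:2]).round(3),np.arctan2(p[1],p[0]).round(3),s['ft_force'].round(1),s['ft_torque'].round(2))
E
python3 st.py
```

```text
8.225 [0.8417 0.313  0.4783] [-0.444  0.998  1.073  0.1   -1.019  1.982 -0.029] yhead 0.313 tilt 6.37 az 0.337 r,az 0.898 0.356 [-2.9  2.2  2.2] [ 0.11  0.33 -0.03]
```

>>> step_arm(moves=[[0,4,-4.5,0],[0,4,-4.5,0],[0,4,-4.5,0],[0,4,-4.5,0],[0,4,-4.5,0]])

```text
clock: 8.85
ee_pos: [0.8027, 0.2907, 0.6038]
ee_rot: [1.756, 2.413, 0.313]
ft_force: [-0.3, 0.7, 0.0]
width: 0.0215
grip_force: 59.0
```

```bash
python3 st.py
```

```text
8.85 [0.8027 0.2907 0.6038] [-0.445  0.856  1.11   0.1   -1.041  1.986 -0.02 ] yhead 0.312 tilt 14.44 az 0.346 r,az 0.854 0.347 [-0.3  0.7  0. ] [-0.04  0.25  0.01]
```

>>> step_arm(moves=[[0.6,4,-4.5,0],[0.6,4,-4.5,0],[0.6,4,-4.5,0],[0.6,4,-4.5,0],[0.6,4,-4.5,0]])

```text
clock: 9.48
ee_pos: [0.7415, 0.29, 0.7168]
ee_rot: [1.699, 2.332, 0.47]
ft_force: [0.0, -0.6, 0.8]
width: 0.0211
grip_force: 59.0
```

```bash
python3 st.py
```

```text
9.475 [0.7415 0.29   0.7168] [-0.489  0.72   1.145  0.1   -1.042  1.986 -0.042] yhead 0.309 tilt 22.32 az 0.343 r,az 0.796 0.373 [ 0.  -0.6  0.8] [-0.13  0.32 -0.01]
```

>>> step_arm(moves=[[1.2,4,-4.5,0],[1.2,4,-4.5,0],[1.2,4,-4.5,0],[1.2,4,-4.5,0],[1.2,4,-4.5,0]])

```text
clock: 10.1
ee_pos: [0.6579, 0.3042, 0.8198]
ee_rot: [1.638, 2.25, 0.626]
ft_force: [0.1, -0.1, -0.4]
width: 0.021
grip_force: 59.0
```

```bash
python3 st.py
```

```text
10.1 [0.6579 0.3042 0.8198] [-0.588  0.588  1.213  0.101 -1.042  1.986 -0.089] yhead 0.306 tilt 30.2 az 0.355 r,az 0.725 0.433 [ 0.1 -0.1 -0.4] [-0.24  0.53  0.04]
```

>>> step_arm(moves=[[2,4,-4.5,0],[2,4,-4.5,0],[2,4,-4.2,0],[0,0,0,0],[0,0,0,0]])

```text
clock: 10.72
ee_pos: [0.598, 0.3255, 0.8716]
ee_rot: [1.602, 2.205, 0.714]
ft_force: [0.7, -0.0, -1.4]
width: 0.0214
grip_force: 59.0
```

```bash
python3 st.py; python3 - <<'E'
from h import *
n=np.array([-.5355,-.2057,.819]); m=np.array([.6615,.0137,.083])
p,M,s=fr(); t=p+M[:,2]*.073
print('to tip 80 above mouth',to(m+.08*n-M[:,2]*.073), 'err',n@M)
E
```

```text
10.725 [0.598  0.3255 0.8716] [-0.694  0.518  1.288  0.102 -1.041  1.986 -0.134] yhead 0.302 tilt 34.64 az 0.369 r,az 0.681 0.498 [ 0.7 -0.  -1.4] [-0.25  0.59 -0.05]
to tip 80 above mouth [-34.00082761 -47.46619406  46.55683988] err [ 7.47900409e-04 -6.43227493e-03 -9.99895898e-01]
```

>>> step_arm(moves=[[-2.27,-3.17,3.1,0],[-2.27,-3.17,3.1,0],[-2.27,-3.17,3.1,0],[-2.27,-3.17,3.1,0],[-2.27,-3.17,3.1,0]])

```text
clock: 11.35
ee_pos: [0.5964, 0.2367, 0.7068]
ee_rot: [1.628, 2.16, 0.784]
ft_force: [-1.1, -3.9, 1.4]
width: 0.0214
grip_force: 59.0
```

>>> step_arm(moves=[[-2.27,-3.17,3.1,0],[-2.27,-3.17,3.1,0],[-2.27,-3.17,3.1,0],[-2.27,-3.17,3.1,0],[-2.27,-3.17,3.1,0]])

```text
clock: 11.98
ee_pos: [0.5931, 0.1325, 0.4802]
ee_rot: [1.631, 2.161, 0.787]
ft_force: [0.3, -0.1, -0.4]
width: 0.0213
grip_force: 59.0
```

```bash
python3 st.py; python3 - <<'E'
from h import *
n=np.array([-.5355,-.2057,.819]); m=np.array([.6615,.0137,.083])
p,M,s=fr(); t=p+M[:,2]*.073
print('to tip 80 above mouth',to(m+.08*n-M[:,2]*.073), 'err',n@M)
E
```

```text
11.975 [0.5931 0.1325 0.4802] [-1.52  -0.307  1.015  1.821  0.383  0.849 -0.322] yhead 0.248 tilt 37.21 az 0.397 r,az 0.608 0.22 [ 0.3 -0.1 -0.4] [-0.24  0.61 -0.02]
to tip 80 above mouth [-16.02488657 -20.58440379  17.38195778] err [ 0.02181977  0.03623686 -0.99902179]
```

>>> step_arm(moves=[[-2,-2.57,2.17,0],[-2,-2.57,2.17,0],[-2,-2.57,2.17,0],[-2,-2.57,2.17,0],[-2,-2.57,2.17,0]])

```text
clock: 12.6
ee_pos: [0.5794, 0.0379, 0.3127]
ee_rot: [1.629, 2.159, 0.785]
ft_force: [24.0, -45.9, -20.9]
width: 0.0213
grip_force: 59.0
```

```bash
cat >> st.py <<'E'
n=np.array([-.5355,-.2057,.819]); m=np.array([.6615,.0137,.083])
print('tip rel mouth in tool frame cm',(M.T@(p+M[:,2]*.073-m)*100).round(2),'n in tool',(n@M).round(4))
E
python3 st.py
```

```text
12.6 [0.5794 0.0379 0.3127] [-1.514 -0.332  1.289  2.136  0.363  0.477 -0.126] yhead 0.249 tilt 37.24 az 0.392 r,az 0.581 0.065 [ 24.  -45.9 -20.9] [-3.31  0.   -2.38]
tip rel mouth in tool frame cm [  6.31   7.93 -15.02] n in tool [ 0.0188  0.0372 -0.999 ]
```

>>> step_arm(moves=[[0,0,0,0],[0,0,0,0],[0,0,0,0],[0,0,0,0],[0,0,0,0]])

```text
clock: 13.22
ee_pos: [0.5805, 0.0392, 0.3147]
ee_rot: [1.629, 2.158, 0.789]
ft_force: [0.4, -1.0, -0.1]
width: 0.0215
grip_force: 59.0
```

```bash
python3 st.py; python3 -c "
from h import *
shot('side','s1');shot('top','t1')
a=cv2.imread('pics/s1.png');b=cv2.imread('pics/t1.png')
cv2.imwrite('pics/v1.png',np.vstack([a[:300],b[:300]]))"
```

```text
13.225 [0.5805 0.0392 0.3147] [-1.516 -0.333  1.288  2.132  0.361  0.479 -0.127] yhead 0.248 tilt 37.37 az 0.395 r,az 0.582 0.067 [ 0.4 -1.  -0.1] [-0.28  0.66 -0.04]
tip rel mouth in tool frame cm [  6.47   8.2  -15.05] n in tool [ 0.0209  0.0392 -0.9989]
```

View pics/v1.png

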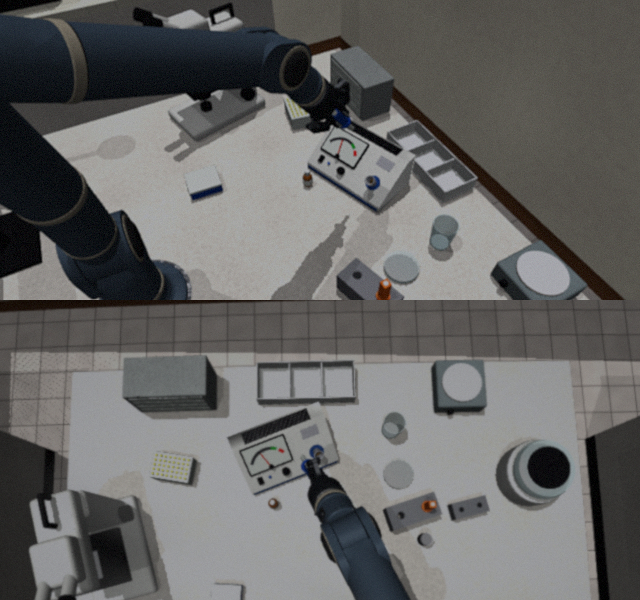

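```bash
cat > way.py <<'E'
from h import *
import sys
p,M,s=fr(); q=p
for w in sys.argv[1:]:
    w=np.array(eval(w)); d=M.T@(w-q)*100; k=int(np.ceil(np.linalg.norm(d)/6)); print(w,d.round(2),'rows5:',np.ceil(k/5)*5,(d/(np.ceil(k/5)*5)).round(2)); q=w
E
python3 way.py .6,.22,.66 .8,.33,.6 .85,.2,.38 .6,.0,.25
```

```text
[0.6  0.22 0.66] [ 19.09  25.88 -22.14] rows5: 10.0 [ 1.91  2.59 -2.21]
[0.8  0.33 0.6 ] [ 4.12 14.01 18.54] rows5: 5.0 [0.82 2.8  3.71]
[0.85 0.2  0.38] [-15.43 -11.93  17.25] rows5: 5.0 [-3.09 -2.39  3.45]
[0.6  0.   0.25] [-12.56 -31.09  -8.34] rows5: 10.0 [-1.26 -3.11 -0.83]
```

>>> step_arm(moves=[[2.4,3.2,-2.8,0],[2.4,3.2,-2.8,0],[2.4,3.2,-2.8,0],[2.4,3.2,-2.8,0],[2.4,3.2,-2.8,0]])

```text
clock: 13.95
ee_pos: [0.5899, 0.1529, 0.532]
ee_rot: [1.629, 2.159, 0.789]
ft_force: [1.3, 0.2, -0.1]
width: 0.0214
grip_force: 59.0
```

```bash
python3 st.py
```

```text
13.95 [0.5899 0.1529 0.532 ] [-1.408 -0.241  0.907  1.716  0.279  0.929 -0.266] yhead 0.248 tilt 37.35 az 0.396 r,az 0.609 0.254 [ 1.3  0.2 -0.1] [-0.26  0.63 -0.03]
tip rel mouth in tool frame cm [ 18.58  24.24 -29.14] n in tool [ 0.0214  0.0388 -0.9989]
```

>>> step_arm(moves=[[2.4,3.4,-2.6,0],[2.4,3.4,-2.6,0],[2.3,3.3,-2.6,0],[0,0,0,0],[0,0,0,0]])

```text
clock: 14.58
ee_pos: [0.6034, 0.2212, 0.6574]
ee_rot: [1.629, 2.159, 0.786]
ft_force: [-0.3, -0.7, -0.6]
width: 0.0212
grip_force: 59.0
```

```bash
python3 st.py;python3 way.py .8,.33,.6 .85,.2,.38 .6,.0,.25
```

```text
14.575 [0.6034 0.2212 0.6574] [-1.486 -0.077  0.992  1.371  0.122  1.165 -0.206] yhead 0.249 tilt 37.24 az 0.394 r,az 0.643 0.351 [-0.3 -0.7 -0.6] [-0.31  0.64  0.  ]
tip rel mouth in tool frame cm [ 25.51  34.11 -36.85] n in tool [ 0.0201  0.0371 -0.999 ]
[0.8  0.33 0.6 ] [ 4.14 13.92 18.08] rows5: 5.0 [0.83 2.78 3.62]
[0.85 0.2  0.38] [-15.41 -11.91  17.29] rows5: 5.0 [-3.08 -2.38  3.46]
[0.6  0.   0.25] [-12.56 -31.11  -8.27] rows5: 10.0 [-1.26 -3.11 -0.83]
```

>>> step_arm(moves=[[0.8,2.8,3.6,0],[0.8,2.8,3.6,0],[0.8,2.8,3.6,0],[0.8,2.8,3.6,0],[0.8,2.8,3.6,0]])

```text
clock: 15.2
ee_pos: [0.8021, 0.328, 0.6008]
ee_rot: [1.633, 2.158, 0.788]
ft_force: [-1.0, 0.5, 1.1]
width: 0.0212
grip_force: 59.0
```

```bash
python3 st.py;python3 way.py .85,.2,.38 .6,.0,.25
```

```text
15.2 [0.8021 0.328  0.6008] [-0.953  0.533  1.027  0.978 -0.64   1.21   0.158] yhead 0.245 tilt 37.23 az 0.395 r,az 0.867 0.388 [-1.   0.5  1.1] [-0.19  0.64  0.  ]
tip rel mouth in tool frame cm [ 29.55  48.12 -18.75] n in tool [ 0.0209  0.0368 -0.999 ]
[0.85 0.2  0.38] [-15.2  -12.04  17.27] rows5: 5.0 [-3.04 -2.41  3.45]
[0.6  0.   0.25] [-12.63 -31.08  -8.27] rows5: 10.0 [-1.26 -3.11 -0.83]
```

>>> step_arm(moves=[[-3,-2.4,3.5,0],[-3,-2.4,3.5,0],[-3,-2.4,3.5,0],[-3,-2.4,3.5,0],[-3,-2.4,3.5,0]])

```text
clock: 15.82
ee_pos: [0.8495, 0.2013, 0.3781]
ee_rot: [1.632, 2.158, 0.788]
ft_force: [1.1, 0.4, -0.1]
width: 0.0212
grip_force: 59.1
```

```bash
python3 st.py;python3 way.py  .6,.0,.25
```

```text
15.825 [0.8495 0.2013 0.3781] [-0.786  0.55   0.868  1.416 -0.819  0.816  0.561] yhead 0.246 tilt 37.25 az 0.395 r,az 0.873 0.233 [ 1.1  0.4 -0.1] [-0.29  0.64  0.  ]
tip rel mouth in tool frame cm [14.46 35.96 -1.32] n in tool [ 0.0208  0.0371 -0.999 ]
[0.6  0.   0.25] [-12.75 -30.96  -8.43] rows5: 10.0 [-1.28 -3.1  -0.84]
```

>>> step_arm(moves=[[-1.3,-3.1,-0.8,0],[-1.3,-3.1,-0.8,0],[-1.3,-3.1,-0.8,0],[-1.3,-3.1,-0.8,0],[-1.3,-3.1,-0.8,0]])

```text
clock: 16.45
ee_pos: [0.7251, 0.1, 0.313]
ee_rot: [1.632, 2.159, 0.788]
ft_force: [-0.2, -0.5, -1.3]
width: 0.021
grip_force: 59.1
```

```bash
python3 st.py;python3 way.py  .6,.0,.25
```

```text
16.45 [0.7251 0.1    0.313 ] [-0.786  0.322  0.838  1.834 -0.847  0.607  0.823] yhead 0.246 tilt 37.26 az 0.395 r,az 0.732 0.137 [-0.2 -0.5 -1.3] [-0.28  0.61 -0.03]
tip rel mouth in tool frame cm [ 8.01 20.43 -5.44] n in tool [ 0.021   0.0372 -0.999 ]
[0.6  0.   0.25] [ -6.29 -15.43  -4.31] rows5: 5.0 [-1.26 -3.09 -0.86]
```

>>> step_arm(moves=[[-1.6,-4.08,0.1,0],[-1.6,-4.08,0.1,0],[-1.6,-4.08,0.1,0],[-1.6,-4.08,0.1,0],[-1.6,-4.08,0.1,0]])

```text
clock: 17.08
ee_pos: [0.6186, 0.005, 0.1993]
ee_rot: [1.638, 2.164, 0.781]
ft_force: [0.1, 0.0, -1.5]
width: 0.0213
grip_force: 59.1
```

>>> step_arm(moves=[[0,0,0,0],[0,0,0,0],[0,0,0,0],[0,0,0,0],[0,0,0,0]])

```text
clock: 17.7
ee_pos: [0.6213, 0.0076, 0.2005]
ee_rot: [1.634, 2.166, 0.784]
ft_force: [1.0, -0.3, -0.7]
width: 0.0211
grip_force: 59.1
```

```bash
python3 st.py; python3 - <<'E'
from h import *
shot('side','s2');shot('top','t2')
a=cv2.imread('pics/s2.png')[110:230,300:440];b=cv2.imread('pics/t2.png')[90:210,240:380]
r=lambda i:cv2.resize(i,(560,480) ,interpolation=cv2.INTER_CUBIC)[:, :]
cv2.imwrite('pics/v2.png',cv2.resize(np.hstack([r(a),r(b)]),(800,343)))
p,M,s=fr(); tip=p+M[:,2]*.073; cap=p-M[:,2]*.049
for c in('side','top'):
  C=load('s2' if c=='side' else 't2'); print(c,proj(C,[tip,cap,m:=[.6615,.0137,.083]]).round(1).tolist())
E
```

```text
17.7 [0.6213 0.0076 0.2005] [-0.067  0.229  0.133  2.137 -1.038  0.347  1.251] yhead 0.248 tilt 36.89 az 0.402 r,az 0.621 0.012 [ 1.  -0.3 -0.7] [-0.26  0.6   0.03]
tip rel mouth in tool frame cm [ 1.49  3.74 -4.46] n in tool [ 0.024   0.0304 -0.9992]
side [[369.6, 163.2], [355.3, 151.7], [370.0, 180.2]]
top [[315.5, 151.0], [327.3, 168.2], [319.1, 155.5]]
```

View pics/v2.png

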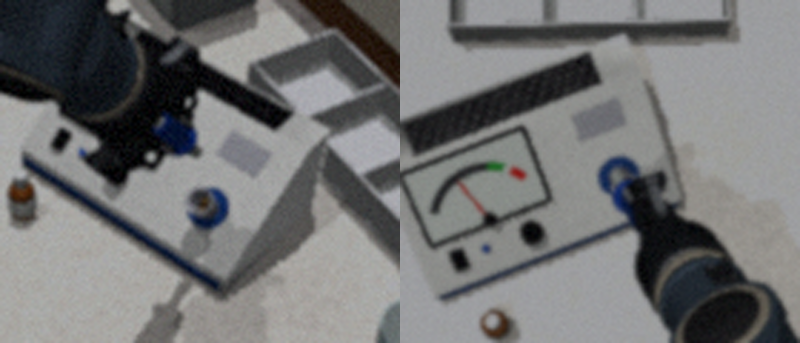

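```bash
cat > fk.py <<'E'
import numpy as np, itertools
from scipy.spatial.transform import Rotation as R
from scipy.optimize import least_squares
Q=np.array([[1.287,.469,-.049,1.532,.024,1.141,-.082],[.816,.285,-.568,1.851,.174,1.056,.483],[-.209,.838,-.611,.724,.443,1.668,-.298],[-.362,1.14,-1.206,.1,1.181,1.914,-.124],[-.422,1.169,.185,.102,-.162,1.775,-.059],[-.473,.906,.174,.645,-.125,1.495,-.029],[-.588,.588,1.213,.101,-1.042,1.986,-.089],[-1.516,-.333,1.288,2.132,.361,.479,-.127],[-1.486,-.077,.992,1.371,.122,1.165,-.206],[-.953,.533,1.027,.978,-.64,1.21,.158],[-.786,.55,.868,1.416,-.819,.816,.561],[-.786,.322,.838,1.834,-.847,.607,.823],[-.067,.229,.133,2.137,-1.038,.347,1.251]])
P=np.array([[.17,-.6527,.2303],[.4826,-.2194,.231],[.8006,.3105,.3416],[.8894,.3457,.3291],[.9206,.3526,.2914],[.872,.3365,.2904],[.6579,.3042,.8198],[.5805,.0392,.3147],[.6034,.2212,.6574],[.8021,.328,.6008],[.8495,.2013,.3781],[.7251,.1,.313],[.6213,.0076,.2005]])
O=np.array([[-3.1144,-.3989,.0005],[-1.862,-2.529,0],[1.86,2.53,0],[1.8,2.529,.057],[1.775,2.511,.116],[1.774,2.508,.123],[1.638,2.25,.626],[1.629,2.158,.789],[1.629,2.159,.786],[1.633,2.158,.788],[1.632,2.158,.788],[1.632,2.159,.788],[1.634,2.166,.784]])
Rz=lambda a:R.from_euler('z',a).as_matrix()
Ry=lambda a:R.from_euler('y',a).as_matrix()
def fk(q,S,v):
    h,L1,L2,L3,e,e2,w,y,c=v; s1,s3,s5,s7=S
    A=Rz(s1*q[0]); p=np.array([0,0,h]); A=A@Ry(q[1])@Rz(s3*q[2]); p=p+A@[e,y,L1]; A=A@Ry(q[3]); p=p+A@[e2,0,0]; A=A@Rz(s5*q[4]); p=p+A@[0,-y,L2]
    A=A@Ry(q[5]); p=p+A@[w,0,L3]; return p,A@Rz(s7*q[6]+c)
def fit():
    best=None
    for S in itertools.product([-1,1],repeat=4):
        def f(v):
            o=[]
            for q,p,r in zip(Q,P,O):
                a,A=fk(q,S,v); o+=[*(a-p)*3,*(R.from_matrix(A.T@R.from_rotvec(r).as_matrix()).as_rotvec()*.3)]
            return np.array(o)
        for c0 in(0,np.pi/2,-np.pi/2):
            s=least_squares(f,[.36,.45,.45,.3,0,0,0,0,c0],max_nfev=40)
            if best is None or s.cost<best[0]: best=(s.cost,S,s.x,f)
    return best
if __name__=='__main__':
    c,S,v,f=fit(); print(c,S,v.round(4)); print(np.abs(f(v)).reshape(-1,6).max(1).round(4)); np.save('fk.npy',np.r_[S,v])
E
time python3 fk.py
```

```text
0.07617506842214491 (-1, -1, -1, -1) [ 2.5620e-01  5.3070e-01  4.5550e-01  3.1650e-01 -5.8000e-03  1.7000e-03
 -3.2200e-02 -1.0000e-04  1.5709e+00]
[3.8956 1.2081 1.9909 2.1528 2.2284 2.1293 1.9428 0.3282 1.4047 2.0348
 1.2573 0.6428 0.1432]
real	0m3.917s
user	0m4.435s
sys	0m0.048s
```

```bash
cat > fk2.py <<'E'
from fk import *
S=(-1,-1,-1,-1)
def fk(q,v):
    v=np.asarray(v); t=v[:12].reshape(4,3)
    A=Rz(-q[0])@Ry(q[1]); p=np.array([0,0,v[12]]); A=A@Rz(-q[2]); p=p+A@t[0]; A=A@Ry(q[3]); p=p+A@t[1]; A=A@Rz(-q[4]); p=p+A@t[2]
    A=A@Ry(q[5]); p=p+A@t[3]; return p,A@Rz(-q[6]+np.pi/2)
def f(v):
    o=[]
    for q,p,r in zip(Q,P,O):
        a,A=fk(q,v); o+=[*(a-p),*(R.from_matrix(A.T@R.from_rotvec(r).as_matrix()).as_rotvec())]
    return np.array(o)
s=least_squares(f,[0,0,.5,0,0,0,0,0,.45,0,0,.3,.26],x_scale=.1)
if __name__=='__main__':
    print(s.x.round(4)); F=f(s.x).reshape(-1,6); print(np.linalg.norm(F[:,:3],axis=1).round(4),np.linalg.norm(F[:,3:],axis=1).round(3))
E
python3 fk2.py
```

```text
[-1.4300e-02 -1.6330e-01  5.6310e-01  1.7000e-02  1.4410e-01  4.5210e-01
 -2.8300e-02 -1.0188e+00  9.3000e-03 -7.0000e-04  9.9920e-01  3.7050e-01
  2.7470e-01]
[0.0071 0.0063 0.0031 0.0078 0.0019 0.0046 0.0055 0.0081 0.0122 0.0068
 0.0041 0.0069 0.0126] [0.002 0.001 0.001 0.001 0.001 0.001 0.001 0.    0.001 0.001 0.001 0.001
 0.   ]
```

```bash
cat > fk3.py <<'E'
from fk import *
def fk(q,v):
    v=np.asarray(v); t=[[v[0],0,v[1]],[v[2],0,0],[0,v[11],v[3]],[v[4],0,v[5]]]
    A=Rz(-q[0]); p=np.array([0,0,v[6]])+A@[v[7],v[8],0]; A=A@Ry(q[1]); p=p+A@[0,v[9],0]*0; A=A@Rz(-q[2]); p=p+A@[t[0][0],v[10],t[0][2]]; A=A@Ry(q[3]); p=p+A@t[1]; A=A@Rz(-q[4]); p=p+A@t[2]
    A=A@Ry(q[5]); p=p+A@t[3]; A=A@Rz(-q[6]+np.pi/2); return p,A
def f(v):
    return np.concatenate([fk(q,v)[0]-p for q,p in zip(Q,P)])
s=least_squares(f,[0,.45,0,.45,0,.3,.36,0,0,0,0,0])
V=s.x
if __name__=='__main__':
    print(V.round(4)); F=f(V).reshape(-1,3); print(np.linalg.norm(F,axis=1).round(4))
    n=np.array([-.5355,-.2057,.819]); m=np.array([.6615,.0137,.083])
    lo=np.array([-2.59,-.33,-1.39,.1,-1.04,.21,-2.66]);hi=np.array([2.59,1.99,1.29,2.45,4.18,1.99,2.66])
    rng=np.random.default_rng(0)
    for k,d in(('hover',.044),('in',-.026)):
        tcp=m+(d+.073)*n; sols=[]
        for i in range(60):
            g=lambda q:np.r_[(fk(q,V)[0]-tcp)*5,(fk(q,V)[1][:,2]+n)]
            r=least_squares(g,rng.uniform(lo,hi)*.9,bounds=(lo,hi))
            if np.abs(r.fun).max()<1e-3: q=r.x; A=fk(q,V)[1]; sols.append(np.r_[q,np.arctan2(A[1,1],A[0,1])])
        sols=np.array(sols); print(k,len(sols)); print(sols[np.argsort(sols[:,0])][::max(1,len(sols)//22)].round(2))
E
python3 fk3.py
```

```text
[-3.000e-04  5.541e-01  1.000e-04  4.668e-01  1.000e-04  3.066e-01
  2.383e-01  1.000e-04 -2.630e-02 -7.731e-01 -1.570e-02 -3.000e-04]
[0.0011 0.0003 0.0002 0.0002 0.0009 0.0005 0.0005 0.0004 0.0006 0.0002
 0.0006 0.0004 0.0004]Traceback (most recent call last):
  File "fk3.py", line 19, in <module>
    r=least_squares(g,rng.uniform(lo,hi)*.9,bounds=(lo,hi))
    return func(*args, **kwargs)
    raise ValueError("Initial guess is outside of provided bounds")
ValueError: Initial guess is outside of provided bounds
```

```bash
sed -i 's/rng.uniform(lo,hi)\*.9/np.clip(rng.uniform(lo,hi),lo+.01,hi-.01)/' fk3.py; python3 fk3.py | tail -n +3
```

```text
[0.0011 0.0003 0.0002 0.0002 0.0009 0.0005 0.0005 0.0004 0.0006 0.0002
 0.0006 0.0004 0.0004]
hover 44
[[-0.01  0.23  0.09  2.18 -1.04  0.31 -2.43  2.74]
 [ 0.    0.23  0.08  2.18 -1.03  0.31  2.04  1.13]
 [ 0.02  0.23  0.06  2.18 -1.02  0.31 -0.95 -1.85]
 [ 0.03  0.23  0.05  2.18 -1.01  0.3  -0.39 -1.35]
 [ 0.1   0.23 -0.04  2.18 -0.97  0.29 -0.25 -1.2 ]
 [ 0.2   0.24 -0.14  2.17 -0.9   0.27  1.12  0.21]
 [ 0.33  0.25 -0.29  2.16 -0.78  0.24 -1.86 -2.61]
 [ 0.4   0.26 -0.38  2.16 -0.69  0.23  0.1  -0.68]
 [ 0.51  0.27 -0.5   2.16 -0.54  0.21 -0.58 -1.15]
 [ 0.52  0.27 -0.51  2.15 -0.53  0.21  1.15  0.65]
 [ 0.52  0.28 -0.52  2.15 -0.51  0.21 -2.63  3.04]
 [ 0.87  0.38 -0.95  2.14  0.36  0.21 -2.18 -1.79]
 [ 0.87  0.38 -0.96  2.14  0.39  0.21  2.02  2.27]
 [ 0.97  0.45 -1.1   2.13  0.71  0.26  2.56  3.09]
 [ 1.01  0.48 -1.17  2.13  0.84  0.3   1.99  2.61]
 [ 1.05  0.52 -1.23  2.13  0.95  0.34 -1.3  -0.58]
 [ 1.07  0.55 -1.27  2.13  1.    0.36  1.37  2.18]
 [ 1.1   0.6  -1.34  2.13  1.1   0.42 -0.55  0.4 ]
 [ 1.12  0.64 -1.37  2.13  1.15  0.46  2.11  3.01]
 [ 1.12  0.64 -1.38  2.13  1
[... 860 characters left out ...]
-0.99  2.11  1.26  0.25  2.63 -2.47]
 [ 0.81  0.59 -0.99  2.11  1.26  0.26 -2.19 -1.09]
 [ 0.81  0.59 -0.99  2.11  1.27  0.26 -1.53 -0.5 ]
 [ 0.81  0.59 -0.99  2.11  1.27  0.26 -0.24  0.98]
 [ 0.82  0.59 -1.    2.11  1.28  0.27  0.91  2.03]
 [ 0.85  0.62 -1.06  2.11  1.32  0.31  0.18  1.44]
 [ 0.89  0.67 -1.14  2.1   1.38  0.37 -1.62 -0.53]
 [ 0.98  0.81 -1.31  2.1   1.48  0.54 -0.39  0.93]
 [ 0.99  0.85 -1.36  2.1   1.5   0.59  2.53 -2.47]
 [ 1.    0.87 -1.38  2.1   1.51  0.62  0.59  1.85]
 [ 1.    0.88 -1.38  2.1   1.52  0.63 -1.61 -0.48]
 [ 1.01  0.88 -1.39  2.1   1.52  0.63 -2.64 -1.37]
 [ 1.01  0.88 -1.39  2.1   1.52  0.63 -0.38  0.94]
 [ 1.01  0.88 -1.39  2.1   1.52  0.63 -0.22  1.11]]
```

>>> step_arm(moves=[[-0.3,-0.75,0,0],[-0.3,-0.75,0,0],[-0.3,-0.75,0,0],[-0.3,-0.75,0,0],[-0.3,-0.75,0,0]])

```text
clock: 18.42
ee_pos: [0.5961, -0.0157, 0.1768]
ee_rot: [1.637, 2.164, 0.784]
ft_force: [0.7, 0.2, -0.1]
width: 0.0214
grip_force: 59.1
```

```bash
python3 st.py
```

```text
18.425 [ 0.5961 -0.0157  0.1768] [ 0.333  0.251 -0.261  2.184 -1.038  0.264  1.328] yhead 0.245 tilt 36.88 az 0.4 r,az 0.596 -0.026 [ 0.7  0.2 -0.1] [-0.22  0.61 -0.02]
tip rel mouth in tool frame cm [-0.18 -0.08 -4.5 ] n in tool [ 0.0228  0.0304 -0.9992]
```

```bash
cat > sim.py <<'E'
from fk3 import *
from scipy.optimize import lsq_linear
lo=np.array([-2.59,-.33,-1.39,.1,-1.04,.21,-2.66]);hi=np.array([2.59,1.99,1.29,2.45,4.18,1.99,2.66])
def jac(q):
    p,A=fk(q,V); J=np.zeros((6,7))
    for i in range(7):
        d=q.copy(); d[i]+=1e-5; a,B=fk(d,V); J[:3,i]=(a-p)/1e-5; J[3:,i]=R.from_matrix(B@A.T).as_rotvec()/1e-5
    return p,A,J
lam=1e-2
def step(q,tp,TA,it=4,W=np.array([1,1,1,.5,.5,.5])):
    for _ in range(it):
        p,A,J=jac(q); e=np.r_[tp-p,R.from_matrix(TA@A.T).as_rotvec()]*W
        if np.abs(e).max()<1e-5: break
        r=lsq_linear(np.vstack([J*W[:,None],lam*np.eye(7)]),np.r_[e,np.zeros(7)],bounds=(np.minimum(lo-q,-1e-9),np.maximum(hi-q,1e-9)))
        q=q+np.clip(r.x,-.22,.22)
    return q
def go(q,pt,n=None):
    p,A=fk(q,V); pt=np.array(pt); n=n or int(np.ceil(np.linalg.norm(pt-p)/.03))
    for k in range(n): q=step(q,p+(pt-p)*(k+1)/n,A)
    return q
if __name__=='__main__':
    q=Q[9]
    for w in (Q[10],Q[11],Q[12]): q=go(q,fk(w,V)[0]); print(q.round(2),w)
    q=go(q,[.5961,-.0157,.1768]); print(q.round(2))
E
python3 sim.py; cat > rt.py <<'E'
from sim import *
q0=np.array([0.333,0.251,-0.261,2.184,-1.038,0.264,1.328])
n=np.array([-.5355,-.2057,.819]); m=np.array([.6615,.0137,.083])
hov=m+.117*n; inn=m+.047*n
rng=np.random.default_rng(1); out=[]
def ev(W):
    q=q0
    for w in W: q=go(q,w)
    q=go(q,hov); qh=q; q=go(q,inn,10); p,A=fk(q,V); return np.linalg.norm(p-inn),np.degrees(np.arccos(-A[:,2]@n)),qh,q
r=ev([]); print('direct',r)
for i in range(40):
    k=rng.integers(1,3); W=[rng.uniform([.45,-.45,.2],[.85,.3,.55]).round(2) for _ in range(k)]
    a=ev(W); L=sum(np.linalg.norm(x-y) for x,y in zip([hov]+W,W+[hov])); out.append((a[0]*1000+a[1],L,W,a))
out.sort(key=lambda t:t[0])
for o in out[:6]: print(round(o[0],2),round(o[1],2),o[2],o[3][0].round(4),o[3][1].round(2),o[3][2].round(2),o[3][3].round(2))
E
time python3 rt.py
```

```text
[-0.79  0.55  0.87  1.42 -0.82  0.82  0.56] [-0.786  0.55   0.868  1.416 -0.819  0.816  0.561]
[-0.79  0.32  0.84  1.83 -0.85  0.61  0.82] [-0.786  0.322  0.838  1.834 -0.847  0.607  0.823]
[-0.03  0.23  0.09  2.14 -1.04  0.33  1.25] [-0.067  0.229  0.133  2.137 -1.038  0.347  1.251]
[ 0.37  0.25 -0.31  2.19 -1.04  0.25  1.33]
direct (np.float64(0.012750503756359449), np.float64(2.1935410872272856), array([ 0.31115107,  0.24931133, -0.25134666,  2.17924984, -1.02142129,
        0.26127834,  1.29919141]), array([ 0.27915295,  0.38572259, -0.25982925,  2.10765834, -1.03999999,
        0.21000001,  1.32409414]))
14.94 1.14 [array([ 0.78, -0.4 ,  0.49]), array([ 0.52, -0.17,  0.31])] 0.0127 2.19 [ 0.29  0.25 -0.23  2.18 -1.04  0.27  1.31] [ 0.28  0.39 -0.26  2.11 -1.04  0.21  1.32]
14.94 0.89 [array([ 0.46, -0.11,  0.33]), array([ 0.64, -0.35,  0.28])] 0.0127 2.19 [ 0.29  0.25 -0.22  2.18 -1.04  0.27  1.32] [ 0.28  0.39 -0.26  2.11 -1.04  0.21  1.32]
14.94 1.35 [array([ 0.61, -0.28,  0.49]), array([0.61, 0.28, 0.42])] 0.0127 2.19 [ 0.53  0.28 -0.5   2.17 -0.79  0.21  1.09] [ 0.28  0.39 -0.26  2.11 -1.04  0.21  1.32]
14.94 0.55 [array([ 0.53, -0.24,  0.31])] 0.0127 2.19 [ 0.31  0.25 -0.25  2.18 -1.02  0.26  1.3 ] [ 0.28  0.39 -0.26  2.11 -1.04  0.21  1.32]
14.94 1.52 [array([ 0.53, -0.39,  0.5 ]), array([0.79, 0.21, 0.37])] 0.0127 2.19 [ 0.53  0.28 -0.5   2.17 -0.79  0.21  1.09] [ 0.28  0.39 -0.26  2.11 -1.04  0.21  1.32]
14.94 0.72 [array([ 0.58, -0.02,  0.54])] 0.0127 2.19 [ 0.29  0.25 -0.22  2.18 -1.04  0.27  1.32] [ 0.28  0.39 -0.26  2.11 -1.04  0.21  1.32]
real	0m5.582s
user	0m6.105s
sys	0m0.068s
```

```bash
cat > rt2.py <<'E'
from sim import *
q0=np.array([0.333,0.251,-0.261,2.184,-1.038,0.264,1.328])
n=np.array([-.5355,-.2057,.819]); m=np.array([.6615,.0137,.083])
hov=m+.117*n; inn=m+.047*n
def turn(q,a):
    k=int(np.ceil(abs(a)/.17))
    for _ in range(k):
        p,A=fk(q,V); q=step(q,p,A@Rz(a/k))
    return q
for pre in ([],[[.68,.04,.25]],[[.72,.1,.31]],[[.70,-.1,.30]],[[.75,0,.4]]):
  for T in (-1,-2,-3,-4,-5):
    q=q0
    for w in pre:q=go(q,w)
    q=turn(q,T); qt=q; q=go(q,hov); qh=q; p,A=fk(q,V); eh=(np.linalg.norm(p-hov)*1000).round(1),np.degrees(np.arccos(-A[:,2]@n)).round(1); q=go(q,inn,10); p,A=fk(q,V)
    print(pre,T,qt.round(2),eh,qh.round(2),'in',(np.linalg.norm(p-inn)*1000).round(1),np.degrees(np.arccos(-A[:,2]@n)).round(2),q.round(2))
E
python3 rt2.py
```

```text
[] -1 [ 0.54  0.28 -0.5   2.17 -0.83  0.21  2.14] (np.float64(0.0), np.float64(2.3)) [ 0.51  0.27 -0.48  2.17 -0.82  0.21  2.12] in 12.7 2.19 [ 0.28  0.39 -0.26  2.11 -1.04  0.21  2.32]
[] -2 [ 0.77  0.32 -0.77  2.14 -0.32  0.21  2.66] (np.float64(2.5), np.float64(2.0)) [ 0.72  0.32 -0.73  2.14 -0.33  0.21  2.66] in 19.2 3.58 [ 0.5   0.42 -0.53  2.06 -0.34  0.21  2.66]
[] -3 [ 1.08  0.51 -1.21  2.13  0.76  0.3   2.66] (np.float64(0.0), np.float64(2.0)) [ 1.04  0.5  -1.18  2.13  0.77  0.28  2.63] in 0.0 2.0 [ 0.82  0.58 -0.97  2.11  1.19  0.21  2.22]
[] -4 [ 0.93  0.49 -1.09  2.23  1.69  0.21  2.66] (np.float64(13.6), np.float64(6.7)) [ 0.99  0.48 -1.14  2.23  1.7   0.21  2.66] in 0.0 6.75 [ 0.9   0.68 -1.14  2.18  1.91  0.38  2.53]
[] -5 [ 0.71  0.43 -0.83  2.3   2.63  0.21  2.66] (np.float64(22.9), np.float64(11.1)) [ 0.81  0.4  -0.91  2.3   2.65  0.21  2.66] in 0.0 11.06 [ 0.65  0.51 -0.78  2.24  2.67  0.28  2.66]
[[0.68, 0.04, 0.25]] -1 [ 0.17  0.26 -0.23  1.95 -0.47  0.36  1.63] (np.float64(0.0), np.float64(2.3)) [ 0.53  0.28 -0.5   2.17 -0.79  0.21  2.09] in 12.7 2.19 [ 0.28  0.
[... 3177 characters left out ...]
 0.73  0.32 -0.74  2.14 -0.33  0.21  2.66] in 20.8 3.46 [ 0.5   0.42 -0.54  2.06 -0.34  0.21  2.66]
[[0.75, 0, 0.4]] -3 [ 0.91  0.6  -1.39  1.58  0.74  0.83  2.66] (np.float64(0.0), np.float64(2.3)) [ 1.01  0.47 -1.16  2.16  0.97  0.24  2.39] in 0.0 2.31 [ 0.78  0.56 -0.95  2.13  1.49  0.21  1.88]
[[0.75, 0, 0.4]] -4 [ 0.73  0.6  -1.33  1.87  1.51  0.73  2.66] (np.float64(0.0), np.float64(17.0)) [ 1.04  0.62 -1.37  2.3   2.02  0.62  2.21] in 0.0 17.02 [ 0.88  0.79 -1.26  2.26  2.16  0.77  2.14]
[[0.75, 0, 0.4]] -5 [-0.23  0.04 -0.48  2.02  1.92  0.21  2.66] (np.float64(0.0), np.float64(32.2)) [ 1.2   0.78 -1.17  2.34  3.6   0.42  2.01] in 0.0 32.16 [ 1.02  0.88 -1.01  2.29  3.56  0.53  2.1 ]
```

>>> step_arm(moves=[[0,0,0,-0.18],[0,0,0,-0.18],[0,0,0,-0.18],[0,0,0,-0.18],[0,0,0,-0.18]])

```text
clock: 19.05
ee_pos: [0.5963, -0.0157, 0.1769]
ee_rot: [0.497, 2.518, 0.479]
ft_force: [0.3, 0.6, -0.9]
width: 0.0212
grip_force: 59.1
```

>>> step_arm(moves=[[0,0,0,-0.18],[0,0,0,-0.18],[0,0,0,-0.18],[0,0,0,-0.18],[0,0,0,-0.18]])

```text
clock: 19.68
ee_pos: [0.5971, -0.0168, 0.1824]
ee_rot: [-0.635, 2.43, 0.125]
ft_force: [0.1, -0.1, -0.7]
width: 0.0213
grip_force: 59.1
```

>>> step_arm(moves=[[0,0,0,-0.18],[0,0,0,-0.18],[0,0,0,-0.18],[0,0,0,-0.18],[0,0,0,-0.18]])

```text
clock: 20.3
ee_pos: [0.5979, -0.0185, 0.186]
ee_rot: [-1.64, 1.925, -0.238]
ft_force: [0.2, 0.0, -1.4]
width: 0.021
grip_force: 59.1
```

```bash
python3 st.py
```

```text
20.3 [ 0.5979 -0.0185  0.186 ] [ 1.004  0.431 -1.085  2.129  0.439  0.239  2.658] yhead 2.882 tilt 36.06 az 0.412 r,az 0.598 -0.031 [ 0.2  0.  -1.4] [-0.35  0.61  0.01]
tip rel mouth in tool frame cm [ 0.17 -0.48 -5.22] n in tool [-0.032  -0.0017 -0.9994]
```

>>> step_arm(moves=[[0,0,0,-0.18],[0,0,0,-0.18],[0,0,0,0],[0,0,0,0],[0,0,0,0]])

```text
clock: 20.92
ee_pos: [0.5979, -0.0181, 0.1861]
ee_rot: [-1.974, 1.623, -0.377]
ft_force: [0.4, -0.3, 0.6]
width: 0.0215
grip_force: 59.1
```

```bash
python3 st.py; cat > rt3.py <<'E'
from sim import *
from h import fr
n=np.array([-.5355,-.2057,.819]); m=np.array([.6615,.0137,.083])
p,M,s=fr(); q=np.array(s['joint_pos']); q=np.clip(q,lo+1e-3,hi-1e-3); Z=M[:,2]
q=go(q,m+.02*n-Z*.073,8); p,A=fk(q,V);print(q.round(2),np.degrees(np.arccos(-A[:,2]@n)).round(2))
T=m-.024*n-Z*.073
q=go(q,T,10)
for k in range(30):
    p,A=fk(q,V)
    if k%4==0: print(round(k*.17,2),q.round(2),((p-T)*1000).round(1),np.degrees(np.arccos(-A[:,2]@n)).round(2))
    q=step(q,p,A@Rz(.17))
E
python3 rt3.py
```

```text
20.925 [ 0.5979 -0.0181  0.1861] [ 1.103  0.53  -1.253  2.126  0.829  0.32   2.658] yhead -2.996 tilt 36.05 az 0.412 r,az 0.598 -0.03 [ 0.4 -0.3  0.6] [-0.31  0.61 -0.01]
tip rel mouth in tool frame cm [ 0.29 -0.4  -5.22] n in tool [-0.0294 -0.0127 -0.9994]
[ 0.96  0.52 -1.1   2.13  0.9   0.24  2.57] 1.98
0.0 [ 0.83  0.58 -0.98  2.11  1.2   0.21  2.28] [ 0. -0.  0.] 1.98
0.68 [ 0.83  0.58 -0.98  2.11  1.2   0.21  1.6 ] [ 0. -0.  0.] 1.98
1.36 [ 0.83  0.58 -0.98  2.11  1.2   0.21  0.93] [ 0. -0.  0.] 1.98
2.04 [ 0.83  0.58 -0.98  2.11  1.2   0.21  0.25] [ 0. -0.  0.] 1.98
2.72 [ 0.83  0.58 -0.98  2.11  1.2   0.21 -0.43] [ 0. -0.  0.] 1.98
3.4 [ 0.83  0.58 -0.98  2.11  1.2   0.21 -1.11] [ 0. -0.  0.] 1.98
4.08 [ 0.83  0.58 -0.98  2.11  1.19  0.21 -1.79] [ 0. -0.  0.] 1.98
4.76 [ 0.83  0.58 -0.98  2.11  1.19  0.21 -2.47] [ 0.  -0.   0.1] 1.98
```

>>> step_arm(moves=[[-0.15,0.2,1,0],[-0.15,0.2,1,0],[0,0,1,0],[0,0,1,0],[0,0,0.2,0]])

```text
clock: 21.55
ee_pos: [0.6167, -0.0054, 0.1502]
ee_rot: [-1.975, 1.621, -0.377]
ft_force: [0.3, 0.6, -0.0]
width: 0.0214
grip_force: 59.1
```

>>> step_arm(moves=[[0,0,0.2,0],[0,0,0.2,0],[0,0,0.2,0],[0,0,0.2,0],[0,0,0.2,0]])

```text
clock: 22.18
ee_pos: [0.6221, -0.0034, 0.1421]
ee_rot: [-1.974, 1.621, -0.377]
ft_force: [0.5, 0.3, 0.5]
width: 0.0214
grip_force: 59.1
```

```bash
python3 st.py;python3 - <<'E'
from h import *
shot('side','s3');shot('top','t3')
a=cv2.imread('pics/s3.png')[140:215,325:425];b=cv2.imread('pics/t3.png')[115:190,270:370]
r=lambda i:cv2.resize(i,(400,300) ,interpolation=cv2.INTER_CUBIC)
cv2.imwrite('pics/v3.png',np.hstack([r(a),r(b)]))
E
```

```text
22.175 [ 0.6221 -0.0034  0.1421] [ 0.901  0.557 -1.051  2.122  1.046  0.23   2.433] yhead -2.996 tilt 36.09 az 0.413 r,az 0.622 -0.006 [0.5 0.3 0.5] [-0.3   0.62  0.01]
tip rel mouth in tool frame cm [-0.02 -0.01 -0.01] n in tool [-0.0302 -0.0131 -0.9994]
```

View pics/v3.png

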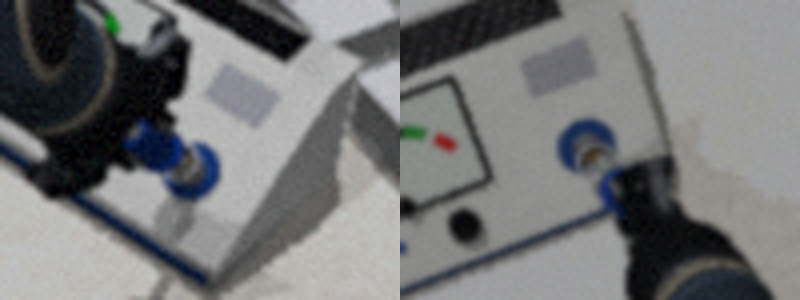

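Picture: white shaft lines up with the collar mouth in both views (top crop (598,158), side crop (190,165)); descend.

>>> step_arm(moves=[[0,0,0.25,0],[0.01,0,0.25,0],[0.01,0,0.25,0],[0.01,0,0.25,0],[0.01,0,0.25,0]])

```text
clock: 22.9
ee_pos: [0.629, 0.0006, 0.1324]
ee_rot: [-1.974, 1.618, -0.376]
ft_force: [-2.8, 2.7, 3.5]
width: 0.0213
grip_force: 59.4
```

```bash
python3 st.py
```

```text
22.9 [6.290e-01 6.000e-04 1.324e-01] [ 0.867  0.577 -1.025  2.116  1.136  0.225  2.348] yhead -2.994 tilt 36.18 az 0.416 r,az 0.629 0.001 [-2.8  2.7  3.5] [0.49 0.58 0.5 ]
tip rel mouth in tool frame cm [-0.13 -0.06  1.24] n in tool [-0.0323 -0.0143 -0.9993]
```

```bash
cat >> st.py <<'E'
print('force in tool',(M.T@s['ft_force']).round(1),'axial along n',(n@s['ft_force']).round(2))
E
python3 st.py|tail -1
```

```text
force in tool [-3.7 -0.1 -3.8] axial along n 3.87
```

>>> step_arm(moves=[[-0.1,0,0,0],[-0.1,0,0,0],[0,0,0.15,0],[0,0,0.15,0],[0,0,0,0]])

```text
clock: 23.52
ee_pos: [0.6302, 0.0022, 0.1299]
ee_rot: [-1.974, 1.62, -0.376]
ft_force: [1.3, 2.5, -0.2]
width: 0.0213
grip_force: 59.1
```

```bash
python3 st.py
```

```text
23.525 [0.6302 0.0022 0.1299] [ 0.856  0.579 -1.017  2.115  1.163  0.224  2.318] yhead -2.995 tilt 36.12 az 0.414 r,az 0.63 0.004 [ 1.3  2.5 -0.2] [0.39 0.3  0.42]
tip rel mouth in tool frame cm [-0.22 -0.03  1.55] n in tool [-0.031  -0.0135 -0.9993]
force in tool [-2.1 -1.2  1.4] axial along n -1.35
```

>>> step_arm(moves=[[-0.08,-0.05,0.1,0],[0,0,0.1,0],[0,0,0.1,0],[0,0,0.1,0],[0,0,0,0]])

```text
clock: 24.15
ee_pos: [0.6324, 0.0035, 0.127]
ee_rot: [-1.974, 1.621, -0.377]
ft_force: [-1.3, 0.8, 3.5]
width: 0.0216
grip_force: 59.5
```

```bash
python3 st.py
```

```text
24.15 [0.6324 0.0035 0.127 ] [ 0.844  0.584 -1.009  2.113  1.191  0.224  2.29 ] yhead -2.995 tilt 36.08 az 0.413 r,az 0.632 0.006 [-1.3  0.8  3.5] [0.29 0.43 0.31]
tip rel mouth in tool frame cm [-0.26 -0.06  1.93] n in tool [-0.03   -0.0131 -0.9994]
force in tool [-1.5 -1.  -3.4] axial along n 3.43
```

```bash
cat > needle.py <<'E'
from h import *
n=np.array([-np.sin(np.radians(35))*np.cos(.367),-np.sin(np.radians(35))*np.sin(.367),np.cos(np.radians(35))])
up=np.array([np.cos(np.radians(35))*np.cos(.367),np.cos(np.radians(35))*np.sin(.367),np.sin(np.radians(35))]); lf=np.cross(n,up)
P0=np.array([.6632,.1646,.0859])
def pl(c,uv): o,d=ray(c,uv); X=o+d*((P0-o)@n)/(d@n)-P0; return np.array([X@lf,X@up])
def ang(c,uv,pv): a=pl(c,uv)-pl(c,pv); return np.arctan2(a[1],a[0]),np.hypot(*a)   # from left, clockwise
def red(c,thr=25):
    im=c['color'].astype(int); r=im[:,:,0]-im[:,:,1:].max(2); v,u=np.nonzero(r>thr); o=[]
    for a,b in zip(u,v):
        X=pl(c,(a,b))
        if abs(X[0])<.06 and abs(X[1])<.04: o.append((*X,r[b,a],a,b))
    return np.array(o)
E
python3 - <<'E'
from needle import *
c=load('t0'); pv=(271.4,166.4)
for k,u in dict(left=(251.9,164),green=(273.5,148.1),red=(281,150.2),nt=(260,153.5)).items(): print(k,ang(c,u,pv))
for f in('t0','t3','s0'):
    r=red(load(f)); print(f,pl(load(f),pv if f[0]=='t' else (337.5,156.1)));print(r[:, :5].round(3).tolist())
E
```

```text
left (np.float64(0.5433951871655976), np.float64(0.05741386366544925))
green (np.float64(2.049088861926718), np.float64(0.05637923293673411))
red (np.float64(2.4586730506254906), np.float64(0.056319912160893104))
nt (np.float64(1.2669343193183644), np.float64(0.052576746864527193))
t0 [-0.00055057 -0.03540728]
[[-0.041, 0.009, 33.0, 279.0, 148.0], [-0.044, 0.008, 33.0, 280.0, 148.0], [-0.038, 0.007, 27.0, 278.0, 149.0], [-0.04, 0.006, 63.0, 279.0, 149.0], [-0.043, 0.005, 79.0, 280.0, 149.0], [-0.046, 0.004, 62.0, 281.0, 149.0], [-0.048, 0.002, 36.0, 282.0, 149.0], [-0.036, 0.004, 37.0, 278.0, 150.0], [-0.039, 0.003, 73.0, 279.0, 150.0], [-0.042, 0.002, 94.0, 280.0, 150.0], [-0.044, 0.001, 94.0, 281.0, 150.0], [-0.047, -0.0, 82.0, 282.0, 150.0], [-0.05, -0.002, 49.0, 283.0, 150.0], [-0.038, 0.0, 46.0, 279.0, 151.0], [-0.041, -0.001, 67.0, 280.0, 151.0], [-0.043, -0.002, 83.0, 281.0, 151.0], [-0.046, -0.003, 88.0, 282.0, 151.0], [-0.049, -0.004, 61.0, 283.0, 151.0], [-0.042, -0.005, 43.0, 281.0, 152.0], [-0.045, -0.006, 55.0, 282.0, 152.0], [-0.048, -0.007, 38.0, 283.0, 152.0], [0.013,
[... 3106 characters left out ...]
, 82.0, 355.0, 151.0], [-0.041, 0.007, 33.0, 356.0, 151.0], [0.009, -0.023, 43.0, 338.0, 152.0], [-0.034, -0.0, 46.0, 353.0, 152.0], [-0.037, 0.001, 109.0, 354.0, 152.0], [-0.04, 0.003, 110.0, 355.0, 152.0], [-0.043, 0.004, 48.0, 356.0, 152.0], [-0.036, -0.003, 47.0, 353.0, 153.0], [-0.039, -0.001, 105.0, 354.0, 153.0], [-0.042, 0.0, 113.0, 355.0, 153.0], [-0.044, 0.002, 45.0, 356.0, 153.0], [-0.038, -0.005, 47.0, 353.0, 154.0], [-0.041, -0.004, 105.0, 354.0, 154.0], [-0.043, -0.002, 107.0, 355.0, 154.0], [-0.046, -0.001, 51.0, 356.0, 154.0], [-0.039, -0.008, 34.0, 353.0, 155.0], [-0.042, -0.006, 67.0, 354.0, 155.0], [-0.045, -0.005, 74.0, 355.0, 155.0], [-0.048, -0.003, 38.0, 356.0, 155.0]]
```

```bash
cat >> needle.py <<'E'
def needle(c,pv=np.array([-.00055,-.0354])):
    r=red(c,18); d=r[:,:2]-pv; rad=np.hypot(*d.T); k=(rad<.05)&(rad>.012)&(np.abs(r[:,1])<.045); d=d[k]; w=r[k,2]
    a=np.arctan2(d[:,1],d[:,0]); k=np.abs(a-np.median(a))<.25; d=d[k];w=w[k]
    s=(d/np.hypot(*d.T)[:,None]*(w*np.hypot(*d.T))[:,None]).sum(0); return np.arctan2(s[1],s[0])-.546,k.sum()
if __name__=='__main__':
    import sys
    for f in sys.argv[1:]: print(f,needle(load(f)))
    if len(sys.argv)<2: print('needle',needle(capture('top')))
E
python3 needle.py t0 t3 ; python3 needle.py
```

```text
t0 (np.float64(0.7004309433438738), np.int64(22))
t3 (np.float64(0.7045897633763494), np.int64(24))
needle (np.float64(0.7062702988870952), np.int64(25))
```

>>> step_arm(moves=[[-0.05,-0.05,0,0.15],[0,0,0,0.15],[0,0,0,0.15],[0,0,0,0.15],[0,0,0,0.15]])

```text
clock: 24.82
ee_pos: [0.6333, 0.0035, 0.1276]
ee_rot: [-1.217, 2.199, -0.077]
ft_force: [1.0, 0.7, 0.5]
width: 0.0213
grip_force: 59.1
```

```bash
python3 st.py; python3 needle.py
```

```text
24.825 [0.6333 0.0035 0.1276] [ 0.837  0.579 -0.999  2.112  1.177  0.219  1.545] yhead 2.486 tilt 36.11 az 0.411 r,az 0.633 0.005 [1.  0.7 0.5] [0.08 0.18 0.1 ]
tip rel mouth in tool frame cm [-0.28  0.03  1.93] n in tool [-0.0307  0.01   -0.9994]
force in tool [-1.2 -0.5  0.3] axial along n -0.3
needle (np.float64(0.7022102112880686), np.int64(23))
```

>>> step_arm(moves=[[-0.04,-0.02,0.1,0],[0,0,0.1,0],[0,0,0.1,0],[0,0,0,0],[0,0,0,0]])

```text
clock: 25.5
ee_pos: [0.6346, 0.0048, 0.1252]
ee_rot: [-1.223, 2.196, -0.078]
ft_force: [0.2, 0.2, 2.3]
width: 0.0213
grip_force: 59.3
```

```bash
python3 st.py
```

```text
25.5 [0.6346 0.0048 0.1252] [ 0.829  0.584 -0.993  2.11   1.196  0.219  1.531] yhead 2.492 tilt 36.07 az 0.413 r,az 0.635 0.008 [0.2 0.2 2.3] [-0.12  0.23 -0.03]
tip rel mouth in tool frame cm [-0.32  0.1   2.23] n in tool [-0.0306  0.0108 -0.9994]
force in tool [-1.3 -0.8 -1.7] axial along n 1.71
```

>>> step_arm(moves=[[-0.03,-0.02,0.1,0],[0,0,0.1,0],[0,0,0,0],[0,0,0,0],[0,0,0,0]])

```text
clock: 26.12
ee_pos: [0.6358, 0.0055, 0.1237]
ee_rot: [-1.223, 2.196, -0.078]
ft_force: [-2.2, -0.9, 2.4]
width: 0.0211
grip_force: 59.5
```

```bash
python3 st.py
```

```text
26.125 [0.6358 0.0055 0.1237] [ 0.824  0.587 -0.989  2.109  1.208  0.219  1.519] yhead 2.492 tilt 36.06 az 0.413 r,az 0.636 0.009 [-2.2 -0.9  2.4] [-0.3   0.47 -0.03]
tip rel mouth in tool frame cm [-0.34  0.1   2.43] n in tool [-0.0305  0.011  -0.9994]
force in tool [ 0.4  0.3 -3.3] axial along n 3.3
```

>>> step_arm(moves=[[0,0,0,0.13],[0,0,0,0.13],[0,0,0,0.13],[0,0,0,0.13],[0,0,0,0.13]])

```text
clock: 26.75
ee_pos: [0.6364, 0.0054, 0.1242]
ee_rot: [-0.454, 2.48, 0.188]
ft_force: [0.4, -1.8, 3.4]
width: 0.0211
grip_force: 58.5
```

```bash
python3 st.py; python3 needle.py
```

```text
26.75 [0.6364 0.0054 0.1242] [ 0.822  0.585 -0.986  2.108  1.205  0.216  0.868] yhead 1.943 tilt 36.13 az 0.412 r,az 0.636 0.009 [ 0.4 -1.8  3.4] [-0.37  0.12 -0.13]
tip rel mouth in tool frame cm [-0.29  0.26  2.42] n in tool [-0.0187  0.027  -0.9994]
force in tool [-1.8 -1.7 -3. ] axial along n 2.95
needle (np.float64(0.8368823977299313), np.int64(22))
```

>>> step_arm(moves=[[-0.03,-0.03,0.03,0.1],[0,0,0,0.1],[0,0,0,0.1],[0,0,0,0.1],[0,0,0,0]])

```text
clock: 27.42
ee_pos: [0.637, 0.0049, 0.1241]
ee_rot: [0.04, 2.546, 0.344]
ft_force: [-0.2, -2.3, 4.1]
width: 0.0215
grip_force: 58.8
```

```bash
python3 st.py; python3 needle.py
```

```text
27.425 [0.637  0.0049 0.1241] [ 0.821  0.585 -0.984  2.107  1.202  0.216  0.478] yhead 1.616 tilt 36.11 az 0.411 r,az 0.637 0.008 [-0.2 -2.3  4.1] [-0.57  0.06 -0.33]
tip rel mouth in tool frame cm [-0.21  0.3   2.45] n in tool [-0.0069  0.0315 -0.9994]
force in tool [-2.3 -1.1 -4. ] axial along n 3.95
needle (np.float64(1.072141702299266), np.int64(23))
```

>>> step_arm(moves=[[-0.05,-0.03,0,0.1],[0,0,0,0.1],[0,0,0,0.1],[0,0,0,0.1],[-0.05,0,0,0.1]])

```text
clock: 28.1
ee_pos: [0.6374, 0.004, 0.124]
ee_rot: [0.688, 2.509, 0.531]
ft_force: [-1.1, -1.7, 2.8]
width: 0.0213
grip_force: 58.6
```

```bash
python3 st.py; python3 needle.py
```

```text
28.1 [0.6374 0.004  0.124 ] [ 0.82   0.585 -0.982  2.105  1.19   0.216 -0.014] yhead 1.139 tilt 36.04 az 0.411 r,az 0.637 0.006 [-1.1 -1.7  2.8] [-0.69  0.26 -0.33]
tip rel mouth in tool frame cm [-0.12  0.3   2.46] n in tool [ 0.0096  0.0297 -0.9994]
force in tool [-1.1 -0.4 -3.3] axial along n 3.23
needle (np.float64(1.3719124260493618), np.int64(16))
```

>>> step_arm(moves=[[0,0,0,0.1],[0,0,0,0.1],[0,0,0,0],[0,0,0,0],[0,0,0,0]])

```text
clock: 28.78
ee_pos: [0.6372, 0.004, 0.1238]
ee_rot: [0.943, 2.455, 0.6]
ft_force: [-0.2, -5.1, 3.3]
width: 0.0214
grip_force: 58.8
```

```bash
python3 st.py; python3 - <<'E'
from needle import *
c=shot('top','t5'); print(needle(c))
im=c['color'].astype(int); g=im[:,:,1]-np.maximum(im[:,:,0],im[:,:,2]); pv=np.array([-.00055,-.0354])
A=[]
for v,u in zip(*np.nonzero(g>15)):
    X=pl(c,(u,v))
    if np.abs(X).max()<.06: A.append(np.arctan2(*(X-pv)[::-1])-.546)
print('green',np.sort(A).round(2))
cv2.imwrite('pics/v5.png',cv2.resize(cv2.imread('pics/t5.png')[135:180,240:300],(800,600),interpolation=cv2.INTER_CUBIC))
E
```

```text
28.775 [0.6372 0.004  0.1238] [ 0.82   0.585 -0.981  2.105  1.19   0.216 -0.211] yhead 0.923 tilt 36.02 az 0.411 r,az 0.637 0.006 [-0.2 -5.1  3.3] [-1.22  0.25 -0.66]
tip rel mouth in tool frame cm [-0.05  0.29  2.46] n in tool [ 0.0155  0.0269 -0.9994]
force in tool [-4.2 -1.8 -4. ] axial along n 3.86
(np.float64(1.49138682642497), np.int64(24))
green [1.32 1.32 1.33 1.37 1.38 1.38 1.38 1.42 1.42 1.43 1.43 1.47 1.47 1.48
 1.48 1.51 1.52 1.53 1.54 1.57 1.58 1.59 1.62 1.63]
```

View pics/v5.png

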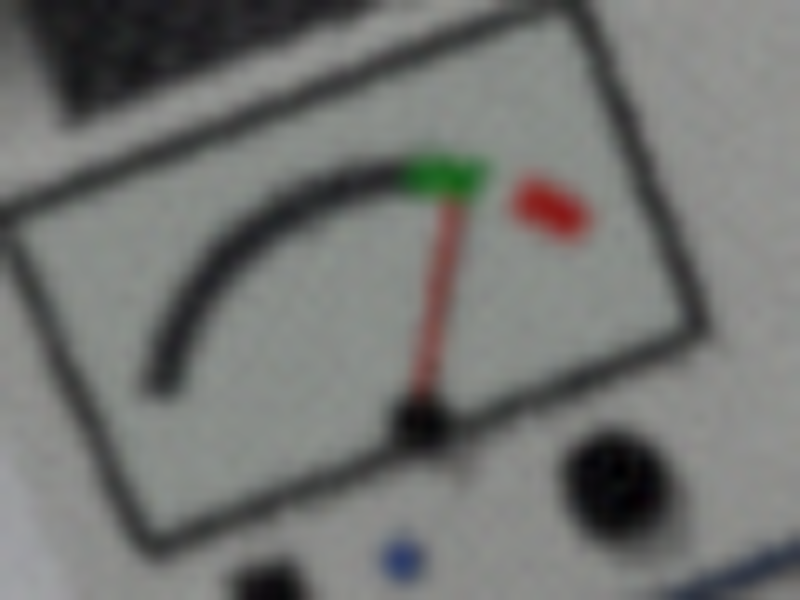

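>>> step_arm(moves=[[-0.05,-0.02,0,-0.04],[0,0,0,-0.04],[0,0,-0.15,0],[0,0,-0.4,0],[0,0,-0.8,0]])

```text
clock: 29.45
ee_pos: [0.6294, 0.002, 0.1348]
ee_rot: [0.84, 2.481, 0.576]
ft_force: [-1.7, -1.3, -1.8]
width: 0.0214
grip_force: 59.2
```

>>> step_arm(moves=[[0,0,-1,0],[0,0,-2,0],[0,0,-3,0],[0,0,-4,0],[0,0,-4,0]])

```text
clock: 30.08
ee_pos: [0.5631, -0.0281, 0.2301]
ee_rot: [0.843, 2.487, 0.572]
ft_force: [-0.1, 0.2, 1.0]
width: 0.0216
grip_force: 59.2
```

```bash
python3 st.py; python3 needle.py; cat > emu.py <<'E'
from sim import *
def row(q,r,W=np.array([1,1,1,.5,.5,.5]),qd=None):
    p,A=fk(q,V); q2=step(q,p+A@np.array(r[:3])/100,A@Rz(r[3]),it=6,W=W)
    d=q2-q; k=np.abs(d)/(np.array([2.57,2.57,3.14,3.14,3.14,3.14,3.14])*.7*.125); return q+d/max(1,k.max())
def info(q): p,A=fk(q,V); z=A[:,2]; return p.round(3),np.degrees(np.arccos(-z[2])).round(2),np.arctan2(z[1],z[0]).round(3)
if __name__=='__main__':
    for wr in (.1,.2,.3,.5,1):
        W=np.r_[1,1,1,wr,wr,wr]; q=Q[5]; o=[]
        for rw in ([0,1,-6,0],[0,4,-4.5,0],[.6,4,-4.5,0],[1.2,4,-4.5,0]):
            for _ in range(5): q=row(q,rw,W)
            o.append(info(q))
        print(wr,o)
E
python3 emu.py
```

```text
30.075 [ 0.5631 -0.0281  0.2301] [ 1.297  0.423 -1.386  2.137  0.424  0.365  0.616] yhead 1.009 tilt 35.62 az 0.418 r,az 0.564 -0.05 [-0.1  0.2  1. ] [-0.26  0.6   0.02]
tip rel mouth in tool frame cm [  0.21  -0.03 -10.89] n in tool [ 0.0203  0.024  -0.9994]
force in tool [-0.1  0.6 -0.8] axial along n 0.81
needle (np.float64(1.489896175716624), np.int64(22))
0.1 [(array([0.864, 0.335, 0.577]), np.float64(22.44), np.float64(0.34)), (array([0.866, 0.333, 0.858]), np.float64(59.27), np.float64(0.357)), (array([0.717, 0.306, 1.109]), np.float64(83.77), np.float64(0.366)), (array([0.48 , 0.273, 1.292]), np.float64(102.38), np.float64(0.385))]
0.2 [(array([0.854, 0.329, 0.56 ]), np.float64(18.53), np.float64(0.338)), (array([0.854, 0.325, 0.803]), np.float64(49.81), np.float64(0.354)), (array([0.729, 0.305, 1.043]), np.float64(73.41), np.float64(0.363)), (array([0.517, 0.28 , 1.233]), np.float64(92.55), np.float64(0.381))]
0.3 [(array([0.85 , 0.323, 0.527]), np.float64(13.86), np.float64(0.34)), (array([0.847, 0.316, 0.727]), np.float64(38.22), np.float64(0.352)), (array([0.753, 0.306, 0.941]), np.float64(59.08), np.float64(0.359)), (array([0.581, 0.293, 1.13 ]), np.float64(77.4), np.float64(0.374))]
0.5 [(array([0.844, 0.317, 0.503]), np.float64(9.73), np.float64(0.347)), (array([0.822, 0.301, 0.644]), np.float64(23.15), np.float64(0.351)), (array([0.757, 0.3  , 0.793]), np.float64(36.27), np.float64(0.356)), (array([0.65 , 0.307, 0.935]), np.float64(49.15), np.float64(0.369))]
1 [(array([0.837, 0.312, 0.493]), np.float64(7.19), np.float64(0.354)), (array([0.802, 0.292, 0.583]), np.float64(11.68), np.float64(0.353)), (array([0.757, 0.296, 0.661]), np.float64(16.48), np.float64(0.356)), (array([0.7  , 0.32 , 0.732]), np.float64(21.39), np.float64(0.367))]
```

```bash
cat > srch.py <<'E'
from emu import *
from h import fr
import itertools,time
p,M,s=fr(); q0=np.clip(np.array(s['joint_pos']),lo+1e-3,hi-1e-3); W=np.r_[1,1,1,.7,.7,.7]
D=[np.array(d)/np.linalg.norm(d)*6 for d in itertools.product([-1,0,1],repeat=3) if any(d)]
def ok(q):
    p,A=fk(q,V); t=p+A[:,2]*.08; return p[2]>.2 and t[2]>.17 and p[2]<.9 and np.hypot(*p[:2])>.25
beam=[(info(q0)[1],q0,[])]; T=time.time()
for dep in range(7):
    nb=[]
    for c,q,h in beam:
        p,A=fk(q,V)
        for d in D:
            dw=A@d  # keep push world-constant? tool-frame rows used
            x=q; good=True
            for _ in range(5):
                x=row(x,[*d,0],W)
                if not ok(x): good=False;break
            if good: nb.append((info(x)[1],x,h+[d.round(2).tolist()]))
    nb.sort(key=lambda t:t[0]); 
    # keep diverse: some best tilt
    keep=[];seen=set()
    for t in nb:
        k=tuple((fk(t[1],V)[0]/.12).round()); 
        if k not in seen: seen.add(k); keep.append(t)
        if len(keep)>=10: break
    beam=keep
    for c,q,h in beam[:2]: print(dep,c,info(q),q.round(2),h,round(time.time()-T))
    if beam[0][0]<2: break
E
timeout 550 python3 srch.py
```

```text
0 29.14 (array([ 0.449, -0.091,  0.373]), np.float64(29.14), np.float64(0.377)) [ 1.6  -0.28 -0.99  2.03 -0.75  1.08  1.78] [[0.0, 0.0, -6.0]] 0
0 30.76 (array([0.468, 0.079, 0.333]), np.float64(30.76), np.float64(0.399)) [ 1.16 -0.31 -1.03  2.13 -0.74  0.8   1.42] [[3.46, 3.46, -3.46]] 0
1 22.73 (array([ 0.324, -0.116,  0.29 ]), np.float64(22.73), np.float64(0.16)) [ 0.93 -0.33 -0.37  2.31 -0.49  0.89  1.43] [[0.0, 0.0, -6.0], [6.0, 0.0, 0.0]] 5
1 23.39 (array([ 0.363, -0.12 ,  0.464]), np.float64(23.39), np.float64(0.254)) [ 0.93 -0.33 -0.34  1.92 -0.43  1.27  1.41] [[0.0, 0.0, -6.0], [4.24, 0.0, -4.24]] 5
2 15.01 (array([0.259, 0.022, 0.273]), np.float64(15.01), np.float64(1.295)) [ 0.49 -0.33 -0.31  2.32 -0.4   1.15  1.21] [[3.46, 3.46, -3.46], [0.0, -4.24, -4.24], [4.24, -4.24, 0.0]] 10
2 17.8 (array([0.328, 0.039, 0.466]), np.float64(17.8), np.float64(1.08)) [ 0.49 -0.33 -0.31  1.9  -0.4   1.47  1.21] [[3.46, 3.46, -3.46], [0.0, -4.24, -4.24], [3.46, -3.46, -3.46]] 10
3 6.13 (array([ 0.173, -0.194,  0.373]), np.float64(6.13), np.float64(-2.943)) [ 0.86 -0.33 -0.19  2.08  0.02  
[... 1054 characters left out ...]
-1.139)) [ 0.24  0.33 -0.06  0.79  0.07  1.99  1.29] [[0.0, 0.0, -6.0], [6.0, 0.0, 0.0], [0.0, -4.24, -4.24], [4.24, 0.0, -4.24], [-3.46, 3.46, -3.46], [-4.24, 0.0, -4.24]] 25
6 1.69 (array([ 0.418, -0.079,  0.681]), np.float64(1.69), np.float64(-1.187)) [ 0.26  0.   -0.19  1.14  0.03  1.99  1.2 ] [[0.0, 0.0, -6.0], [6.0, 0.0, 0.0], [0.0, -4.24, -4.24], [4.24, 0.0, -4.24], [-4.24, 0.0, -4.24], [3.46, 3.46, -3.46], [-3.46, 3.46, -3.46]] 34
6 1.7 (array([0.67 , 0.066, 0.629]), np.float64(1.7), np.float64(-0.623)) [-0.19  0.45  0.04  0.68  0.    1.99  0.63] [[0.0, 0.0, -6.0], [6.0, 0.0, 0.0], [0.0, -4.24, -4.24], [4.24, 0.0, -4.24], [0.0, 4.24, -4.24], [0.0, 4.24, -4.24], [-4.24, 4.24, 0.0]] 34
```

>>> step_arm(moves=[[0,0,-6,0],[0,0,-6,0],[0,0,-6,0],[0,0,-6,0],[0,0,-6,0]])

```text
clock: 30.75
ee_pos: [0.4461, -0.0939, 0.3566]
ee_rot: [0.951, 2.58, 0.44]
ft_force: [1.0, -2.2, -2.6]
width: 0.0218
grip_force: 59.2
```

```bash
python3 st.py; sed -i 's/>.25$/>.3/; s/range(7)/range(5)/' srch.py; timeout 500 python3 srch.py
```

```text
30.75 [ 0.4461 -0.0939  0.3566] [ 1.664 -0.286 -1.052  2.04  -0.739  1.069  1.77 ] yhead 0.915 tilt 27.28 az 0.366 r,az 0.456 -0.208 [ 1.  -2.2 -2.6] [-0.42  0.43 -0.08]
tip rel mouth in tool frame cm [  2.14  -8.81 -28.  ] n in tool [ 0.0641 -0.1183 -0.9908]
force in tool [-1.6 -2.1  2.4] axial along n -2.21
0 19.57 (array([ 0.339, -0.15 ,  0.414]), np.float64(19.57), np.float64(0.034)) [ 0.76 -0.33 -0.23  2.02 -0.28  1.16  1.22] [[4.24, 0.0, -4.24]] 1
0 21.3 (array([ 0.324, -0.146,  0.296]), np.float64(21.3), np.float64(-0.17)) [ 0.76 -0.33 -0.28  2.29 -0.27  0.83  1.19] [[6.0, 0.0, 0.0]] 1
1 14.54 (array([ 0.313, -0.121,  0.477]), np.float64(14.54), np.float64(0.392)) [ 0.76 -0.33 -0.23  1.87 -0.28  1.44  1.22] [[4.24, 0.0, -4.24], [3.46, -3.46, -3.46]] 6
1 15.59 (array([ 0.316, -0.115,  0.558]), np.float64(15.59), np.float64(0.321)) [ 0.76 -0.33 -0.23  1.7  -0.28  1.58  1.22] [[4.24, 0.0, -4.24], [4.24, 0.0, -4.24]] 6
2 11.9 (array([ 0.282, -0.105,  0.442]), np.float64(11.9), np.float64(0.858)) [ 0.76 -0.33 -0.23  1.94 -0.28  1.49  1.22] [[4.24, 0.0, -4.24], [3.46, -3.46, -3.46],
[... 395 characters left out ...]
 -3.46], [0.0, 0.0, -6.0]] 16
3 10.95 (array([ 0.353, -0.293,  0.713]), np.float64(10.95), np.float64(0.503)) [ 1.31  0.09 -0.68  0.99 -0.12  1.99  1.26] [[4.24, 0.0, -4.24], [3.46, -3.46, -3.46], [-3.46, -3.46, -3.46], [0.0, 4.24, -4.24]] 16
4 6.48 (array([ 0.149, -0.282,  0.686]), np.float64(6.48), np.float64(0.111)) [ 1.03 -0.2   0.01  1.31 -0.11  1.99  1.5 ] [[4.24, 0.0, -4.24], [3.46, -3.46, -3.46], [-3.46, -3.46, -3.46], [0.0, 0.0, -6.0], [6.0, 0.0, 0.0]] 22
4 7.02 (array([ 0.26 , -0.312,  0.717]), np.float64(7.02), np.float64(-0.144)) [ 1.18 -0.04 -0.32  1.09 -0.1   1.99  1.21] [[4.24, 0.0, -4.24], [3.46, -3.46, -3.46], [-3.46, -3.46, -3.46], [0.0, 4.24, -4.24], [4.24, 0.0, -4.24]] 22
```

>>> step_arm(moves=[[4.2,0,-4.2,0],[4.2,0,-4.2,0],[4.2,0,-4.2,0],[4.2,0,-4.2,0],[4.2,0,-4.2,0]])

```text
clock: 31.38
ee_pos: [0.3856, -0.0553, 0.3988]
ee_rot: [0.937, 2.601, 0.42]
ft_force: [-1.0, 0.7, 0.6]
width: 0.0211
grip_force: 59.2
```

>>> step_arm(moves=[[3.5,-3.5,-3.5,0],[3.5,-3.5,-3.5,0],[3.5,-3.5,-3.5,0],[3.5,-3.5,-3.5,0],[3.5,-3.5,-3.5,0]])

```text
clock: 32.0
ee_pos: [0.3027, -0.1127, 0.3772]
ee_rot: [0.981, 2.685, 0.533]
ft_force: [1.1, -1.0, -1.1]
width: 0.0215
grip_force: 59.2
```

```bash
python3 st.py;  sed -i 's/>.3$/>.26/; s/range(5)/range(4)/2' srch.py; timeout 500 python3 srch.py
```

```text
32.0 [ 0.3027 -0.1127  0.3772] [ 1.206 -0.333 -0.411  2.115 -0.584  1.327  1.825] yhead 0.892 tilt 24.98 az 0.651 r,az 0.323 -0.356 [ 1.1 -1.  -1.1] [-0.33  0.35 -0.04]
tip rel mouth in tool frame cm [ 15.83 -17.36 -34.66] n in tool [ 0.1902 -0.1146 -0.975 ]
force in tool [-1.4 -0.5  1.1] axial along n -1.26
0 24.13 (array([0.483, 0.077, 0.274]), np.float64(24.13), np.float64(0.658)) [ 1.08  0.02 -1.16  2.1  -0.32  0.7   0.99] [[0.0, 4.24, 4.24]] 1
0 24.75 (array([0.456, 0.075, 0.486]), np.float64(24.75), np.float64(0.658)) [ 0.71 -0.22 -0.63  1.78 -0.44  1.23  1.03] [[0.0, 6.0, 0.0]] 1
1 17.58 (array([ 0.342, -0.04 ,  0.306]), np.float64(17.58), np.float64(0.176)) [ 0.53 -0.33 -0.33  2.25 -0.27  0.93  0.97] [[0.0, 4.24, 4.24], [3.46, -3.46, -3.46]] 5
1 18.79 (array([ 0.23 , -0.234,  0.513]), np.float64(18.79), np.float64(0.216)) [ 0.96 -0.33 -0.01  1.81 -0.3   1.53  1.55] [[-3.46, -3.46, -3.46], [4.24, 4.24, 0.0]] 5
2 13.9 (array([ 0.118, -0.528,  0.651]), np.float64(13.9), np.float64(0.444)) [ 1.92  0.31 -0.84  0.93 -0.01  1.99  1.54] [[-3.46, -3.46, -3.46], [-3.46, -3.46, -3.46], 
[... 397 characters left out ...]
4.24, 0.0, -4.24]] 18
3 10.43 (array([ 0.069, -0.372,  0.646]), np.float64(10.43), np.float64(0.601)) [ 1.56 -0.06 -0.14  1.29 -0.19  1.99  1.79] [[-3.46, -3.46, -3.46], [-3.46, -3.46, -3.46], [3.46, 3.46, -3.46], [6.0, 0.0, 0.0]] 18
4 2.8 (array([-0.104, -0.306,  0.683]), np.float64(2.8), np.float64(-1.283)) [ 1.69 -0.2   0.07  1.31 -0.01  1.99  1.87] [[-3.46, -3.46, -3.46], [-3.46, -3.46, -3.46], [3.46, 3.46, -3.46], [3.46, -3.46, -3.46], [3.46, 3.46, -3.46]] 26
4 3.05 (array([-0.205, -0.457,  0.666]), np.float64(3.05), np.float64(-0.152)) [ 2.08  0.14 -0.18  1.02 -0.03  1.99  2.17] [[-3.46, -3.46, -3.46], [-3.46, -3.46, -3.46], [3.46, 3.46, -3.46], [0.0, -6.0, 0.0], [4.24, 0.0, -4.24]] 26
```

>>> step_arm(moves=[[-3.5,-3.5,-3.5,0],[-3.5,-3.5,-3.5,0],[-3.5,-3.5,-3.5,0],[-3.5,-3.5,-3.5,0],[-3.5,-3.5,-3.5,0]])

```text
clock: 32.62
ee_pos: [0.2731, -0.3997, 0.48]
ee_rot: [0.988, 2.68, 0.534]
ft_force: [1.0, -0.3, 0.7]
width: 0.0215
grip_force: 59.2
```

>>> step_arm(moves=[[-3.5,-3.5,-3.5,0],[-3.5,-3.5,-3.5,0],[-3.5,-3.5,-3.5,0],[-3.5,-3.5,-3.5,0],[-3.5,-3.5,-3.5,0]])

```text
clock: 33.25
ee_pos: [0.2499, -0.6551, 0.5575]
ee_rot: [0.995, 2.69, 0.52]
ft_force: [4.0, 0.5, -2.5]
width: 0.0215
grip_force: 59.2
```

```bash
python3 st.py; timeout 500 python3 srch.py
```

```text
33.25 [ 0.2499 -0.6551  0.5575] [ 1.464  0.588 -0.381  0.703 -0.223  1.968  1.917] yhead 0.882 tilt 24.26 az 0.65 r,az 0.701 -1.206 [ 4.   0.5 -2.5] [-0.32  0.15 -0.07]
tip rel mouth in tool frame cm [-17.76 -52.18 -66.05] n in tool [ 0.1915 -0.1282 -0.973 ]
force in tool [-2.4  1.7  3.7] axial along n -4.29
0 17.2 (array([ 0.133, -0.487,  0.7  ]), np.float64(17.2), np.float64(0.178)) [ 1.97  0.23 -0.83  0.92 -0.14  1.99  2.16] [[4.24, 0.0, -4.24]] 1
0 18.53 (array([ 0.198, -0.525,  0.721]), np.float64(18.53), np.float64(0.042)) [ 1.53  0.27 -0.38  0.78 -0.22  1.99  2.45] [[3.46, -3.46, -3.46]] 1
1 12.89 (array([ 0.123, -0.338,  0.69 ]), np.float64(12.89), np.float64(0.223)) [ 1.23 -0.12  0.05  1.25 -0.24  1.99  2.24] [[4.24, 0.0, -4.24], [4.24, 4.24, 0.0]] 8
1 14.01 (array([ 0.024, -0.415,  0.687]), np.float64(14.01), np.float64(0.018)) [ 2.29  0.02 -0.71  1.13 -0.25  1.99  2.24] [[4.24, 0.0, -4.24], [3.46, 3.46, -3.46]] 8
2 5.51 (array([-0.079, -0.339,  0.665]), np.float64(5.51), np.float64(-0.013)) [ 1.92 -0.13 -0.12  1.3  -0.12  1.99  2.46] [[4.24, 0.0, -4.24], [6.0, 0.0, 0.0], [3.46, 3.46, -3.46]] 16
2 9.18 (array([ 0.067, -0.307,  0.69 ]), np.float64(9.18), np.float64(-0.077)) [ 1.16 -0.22  0.14  1.31 -0.13  1.99  1.99] [[4.24, 0.0, -4.24], [3.46, 3.46, -3.46], [4.24, 4.24, 0.0]] 16
3 0.56 (array([-0.026, -0.282,  0.382]), np.float64(0.56), np.float64(-2.452)) [ 1.66 -0.33 -0.11  2.06 -0.03  1.4   2.44] [[4.24, 0.0, -4.24], [6.0, 0.0, 0.0], [4.24, 4.24, 0.0], [0.0, 4.24, 4.24]] 25
3 4.73 (array([-0.235, -0.317,  0.663]), np.float64(4.73), np.float64(-0.37)) [ 1.06 -0.19  0.86  1.27  0.07  1.99  2.65] [[4.24, 0.0, -4.24], [6.0, 0.0, 0.0], [3.46, 3.46, -3.46], [4.24, -4.24, 0.0]] 25
```

```bash
cat > arc.py <<'E'
from emu import *
from h import fr
p,M,s=fr(); q0=np.clip(np.array(s['joint_pos']),lo+1e-3,hi-1e-3); W=np.r_[1,1,1,.7,.7,.7]
def arc(q,az1,r1,z1,N,turn,show=True):
    p,A=fk(q,V); az0=np.arctan2(p[1],p[0]); r0=np.hypot(*p[:2]); z0=p[2]; rows=[]
    for k in range(1,N+1):
        p,A=fk(q,V); t=k/N; a=az0+(az1-az0)*t; r=r0+(r1-r0)*t
        d=A.T@(np.array([r*np.cos(a),r*np.sin(a),z0+(z1-z0)*t])-p)*100; d=np.clip(d,-6,6)
        n=np.linalg.norm(d); d=d*min(1,6.2/n); rw=[*d.round(1),turn]; q=row(q,rw,W); rows.append([float(x) for x in rw])
    if show:
        for i in range(0,N,5): print(rows[i:i+5])
        print(info(q),q.round(2))
    return q
if __name__=='__main__':
    for az in(-2.0,-2.3):
      for z in (.5,.56,.62):
        q=arc(q0,az,.68,z,15,.15,False); print(az,z,info(q),q.round(2))
        q=arc(q,az,.85,z+.1,5,0,False); print('   out',info(q),q.round(2))
        q=arc(q,az,.75,z+.2,5,0,False); print('   up',info(q),q.round(2))
E
python3 arc.py
```

```text
-2.0 0.5 (array([-0.28 , -0.616,  0.496]), np.float64(19.52), np.float64(0.426)) [ 2.16  0.58 -0.3   0.83 -0.09  1.99  0.35]
   out (array([-0.35 , -0.678,  0.558]), np.float64(14.53), np.float64(-0.39)) [ 2.2   0.69 -0.4   0.49 -0.    1.99  0.29]
   up (array([-0.304, -0.657,  0.68 ]), np.float64(17.7), np.float64(-1.009)) [ 2.16  0.56 -0.39  0.41 -0.02  1.99 -0.  ]
-2.0 0.56 (array([-0.267, -0.609,  0.565]), np.float64(27.12), np.float64(-0.039)) [ 2.32  0.55 -0.49  0.77 -0.22  1.99  1.03]
   out (array([-0.203, -0.696,  0.683]), np.float64(32.4), np.float64(-0.491)) [ 2.13  0.62 -0.43  0.4  -0.33  1.99  1.26]
   up (array([-0.232, -0.668,  0.742]), np.float64(34.63), np.float64(-0.7)) [ 2.2   0.58 -0.5   0.32 -0.29  1.99  1.59]
-2.0 0.62 (array([-0.282, -0.616,  0.616]), np.float64(6.5), np.float64(-0.369)) [ 1.99  0.47 -0.01  0.68 -0.12  1.99 -0.33]
   out (array([-0.092, -0.723,  0.69 ]), np.float64(17.53), np.float64(-0.84)) [ 1.72  0.56  0.08  0.39 -0.32  1.99  0.48]
   up (array([-0.209, -0.644,  0.756]), np.float64(21.05), np.float64(-1.2)) [ 1.91  0.45  0.08  0.42 -0.32  1.
[... 425 characters left out ...]
p.float64(10.73), np.float64(0.06)) [ 2.35  0.51 -0.13  0.77 -0.09  1.99  0.19]
   out (array([-0.586, -0.521,  0.635]), np.float64(11.27), np.float64(-1.949)) [ 2.39  0.67  0.02  0.3  -0.11  1.99 -0.31]
   up (array([-0.477, -0.557,  0.733]), np.float64(18.28), np.float64(-2.127)) [ 2.15  0.56  0.44  0.3  -0.37  1.99 -0.53]
-2.3 0.62 (array([-0.447, -0.505,  0.609]), np.float64(20.47), np.float64(-0.566)) [ 2.59  0.53 -0.5   0.68 -0.13  1.99 -0.49]
   out (array([-0.37 , -0.582,  0.697]), np.float64(25.75), np.float64(-0.865)) [ 2.37  0.52 -0.31  0.49 -0.3   1.99  0.09]
   up (array([-0.354, -0.556,  0.787]), np.float64(29.75), np.float64(-1.187)) [ 2.37  0.45 -0.31  0.37 -0.3   1.99  0.54]
```

```bash
python3 - <<'E'
from arc import *
for az in (-2.2,-2.4):
    q=arc(q0,az,.68,.38,15,.12,az==-2.4); print(az,info(q),q.round(2))
    for rr,zz in((.9,.5),(.8,.5),(.68,.6),(.75,.6)):
        x=q
        for i in range(2):
            x=arc(x,az,rr,zz,5,0,False); print('  ',rr,zz,info(x),x.round(2))
E
```

```text
-2.2 (array([-0.4 , -0.55,  0.38]), np.float64(24.26), np.float64(0.649)) [ 2.19  0.65 -0.    0.97 -0.13  1.93  1.23]
   0.9 0.5 (array([-0.342, -0.719,  0.471]), np.float64(13.91), np.float64(0.102)) [ 2.02  0.78  0.07  0.5  -0.27  1.99  1.52]
   0.9 0.5 (array([-0.332, -0.72 ,  0.522]), np.float64(13.47), np.float64(-0.256)) [ 2.02  0.74  0.07  0.45 -0.3   1.99  2.07]
   0.8 0.5 (array([-0.401, -0.641,  0.501]), np.float64(12.78), np.float64(0.088)) [ 2.14  0.68  0.03  0.6  -0.21  1.99  1.3 ]
   0.8 0.5 (array([-0.449, -0.653,  0.498]), np.float64(12.85), np.float64(-0.216)) [ 2.18  0.75  0.06  0.48 -0.27  1.99  1.52]
   0.68 0.6 (array([-0.332, -0.552,  0.607]), np.float64(11.0), np.float64(-0.209)) [ 2.13  0.42 -0.    0.79 -0.2   1.99  1.5 ]
   0.68 0.6 (array([-0.397, -0.548,  0.594]), np.float64(10.72), np.float64(-0.317)) [ 2.29  0.49 -0.16  0.71 -0.12  1.99  1.54]
   0.75 0.6 (array([-0.359, -0.621,  0.613]), np.float64(9.67), np.float64(-0.694)) [ 2.11  0.55 -0.    0.57 -0.18  1.99  1.54]
   0.75 0.6 (array([-0.439, -0.604,  0.594]), np.float64(9.92), np.float64(-0.802)) [ 2
[... 969 characters left out ...]
, np.float64(0.354)) [ 2.46  0.72 -0.06  0.53  0.    1.99  1.08]
   0.8 0.5 (array([-0.586, -0.537,  0.495]), np.float64(5.05), np.float64(0.276)) [ 2.32  0.75  0.16  0.48 -0.16  1.99  1.05]
   0.68 0.6 (array([-0.539, -0.392,  0.582]), np.float64(4.59), np.float64(0.763)) [ 2.48  0.47 -0.06  0.76  0.03  1.99  1.29]
   0.68 0.6 (array([-0.498, -0.456,  0.592]), np.float64(3.12), np.float64(0.788)) [ 2.24  0.48  0.23  0.73 -0.11  1.99  1.25]
   0.75 0.6 (array([-0.538, -0.49 ,  0.594]), np.float64(4.44), np.float64(-0.969)) [ 2.4   0.57 -0.06  0.56 -0.05  1.99  1.34]
   0.75 0.6 (array([-0.55 , -0.504,  0.594]), np.float64(4.83), np.float64(-1.232)) [ 2.34  0.61  0.11  0.51 -0.15  1.99  1.37]
```

>>> step_arm(moves=[[3.0,-4.7,-1.1,0.12],[2.7,-4.9,-1.0,0.12],[2.6,-5.0,-0.9,0.12],[2.3,-5.1,-1.1,0.12],[1.9,-5.2,-1.1,0.12]])

```text
clock: 33.88
ee_pos: [-0.0201, -0.6899, 0.4937]
ee_rot: [1.795, 2.348, 0.606]
ft_force: [-0.8, -0.0, 0.8]
width: 0.0213
grip_force: 59.2
```

>>> step_arm(moves=[[1.8,-5.3,-1.1,0.12],[1.4,-5.4,-0.9,0.12],[1.3,-5.4,-0.8,0.12],[1.0,-5.5,-0.6,0.12],[0.8,-5.5,-0.3,0.12]])

```text
clock: 34.5
ee_pos: [-0.2851, -0.6257, 0.4362]
ee_rot: [2.497, 1.77, 0.638]
ft_force: [0.2, -0.9, -0.3]
width: 0.0217
grip_force: 59.2
```

>>> step_arm(moves=[[0.6,-5.6,0,0.12],[0.4,-5.6,0.2,0.12],[0.1,-5.5,0.4,0.12],[-0.2,-5.5,0.6,0.12],[-0.4,-5.5,0.7,0.12]])

```text
clock: 35.12
ee_pos: [-0.5005, -0.4626, 0.3753]
ee_rot: [-2.827, -0.927, -0.6]
ft_force: [-0.9, -0.5, -0.0]
width: 0.0213
grip_force: 59.2
```

```bash
python3 st.py; python3 - <<'E'
from arc import *
for wr in (.7,.9):
  W[3:]=wr
  for az in (-2.4,-2.5):
   for rr,zz in((.85,.45),(.8,.5),(.72,.55),(.68,.6),(.75,.6)):
    x=arc(q0,az,rr,zz,5,0,rr==.68); print('  ',wr,az,rr,zz,info(x),x.round(2))
E
```

```text
35.125 [-0.5005 -0.4626  0.3753] [ 2.408  0.652 -0.083  0.967 -0.043  1.926  1.388] yhead -0.941 tilt 23.58 az 0.581 r,az 0.682 -2.395 [-0.9 -0.5 -0. ] [-0.27  0.4   0.01]
tip rel mouth in tool frame cm [-99.87 -29.29 -68.81] n in tool [-0.1793 -0.1316 -0.9749]
force in tool [-1.  -0.1 -0.4] axial along n 0.59
   0.7 -2.4 0.85 0.45 (array([-0.612, -0.548,  0.444]), np.float64(8.67), np.float64(0.073)) [ 2.41  0.84 -0.08  0.43 -0.04  1.99  1.33]
   0.7 -2.4 0.8 0.5 (array([-0.605, -0.496,  0.496]), np.float64(6.16), np.float64(0.23)) [ 2.44  0.73 -0.08  0.52  0.    1.99  1.29]
   0.7 -2.4 0.72 0.55 (array([-0.561, -0.447,  0.562]), np.float64(4.87), np.float64(-0.028)) [ 2.44  0.57 -0.03  0.64 -0.05  1.99  0.99]
[[1.8, 0.0, -4.1, 0.0], [2.3, 4.7, -3.3, 0.0], [2.0, 4.6, -3.7, 0.0], [1.6, 4.5, -4.0, 0.0], [1.0, 4.3, -4.3, 0.0]]
(array([-0.531, -0.411,  0.582]), np.float64(4.55), np.float64(0.382)) [ 2.47  0.48 -0.08  0.75  0.01  1.99  1.34]
   0.7 -2.4 0.68 0.6 (array([-0.531, -0.411,  0.582]), np.float64(4.55), np.float64(0.382)) [ 2.47  0.48 -0.08  0.75  0.01  1.99  1.34]
   0.7 -2.4 
[... 2162 characters left out ...]
loat64(0.374)) [ 2.48  0.71 -0.08  0.57  0.01  1.99  1.35]
   0.9 -2.5 0.72 0.55 (array([-0.531, -0.439,  0.528]), np.float64(9.82), np.float64(0.434)) [ 2.45  0.55 -0.08  0.77 -0.01  1.99  1.38]
[[1.7, -1.3, -4.2, 0.0], [2.3, 4.6, -3.5, 0.0], [1.7, 3.6, -4.7, 0.0], [0.7, 2.4, -5.7, 0.0], [-0.3, 1.2, -6.0, 0.0]]
(array([-0.534, -0.383,  0.564]), np.float64(7.18), np.float64(0.672)) [ 2.5   0.47 -0.08  0.81  0.03  1.99  1.34]
   0.9 -2.5 0.68 0.6 (array([-0.534, -0.383,  0.564]), np.float64(7.18), np.float64(0.672)) [ 2.5   0.47 -0.08  0.81  0.03  1.99  1.34]
   0.9 -2.5 0.75 0.6 (array([-0.515, -0.472,  0.536]), np.float64(9.05), np.float64(0.249)) [ 2.41  0.56 -0.08  0.73 -0.04  1.99  1.37]
```

>>> step_arm(moves=[[1.8,0,-4.1,0],[2.4,4.8,-3.1,0],[2.1,4.6,-3.6,0],[1.6,4.4,-4.1,0],[1,4.3,-4.3,0]])

```text
clock: 35.75
ee_pos: [-0.3455, -0.5617, 0.5198]
ee_rot: [-2.955, -0.957, -0.441]
ft_force: [-0.3, -1.0, -1.7]
width: 0.0214
grip_force: 59.2
```

```bash
cat > fine.py <<'E'
from arc import *
import itertools
D=[np.array(d)/np.linalg.norm(d) for d in itertools.product([-1,0,1],repeat=3) if any(d)]
res=[]
for d in D:
    for a in (2,4,6):
        x=q0;
        for k in range(5):
            x=row(x,[*(d*a).round(1),0],W); i=info(x); res.append((i[1],(d*a).round(1).tolist(),k+1,i,x.round(2)))
res.sort(key=lambda t:t[0])
for r in res[:6]: print(*r)
E
python3 st.py; python3 fine.py
```

```text
35.75 [-0.3455 -0.5617  0.5198] [ 2.334  0.533 -0.413  0.851 -0.007  1.983  1.008] yhead -0.955 tilt 16.15 az 0.33 r,az 0.659 -2.122 [-0.3 -1.  -1.7] [-0.12  0.32 -0.01]
tip rel mouth in tool frame cm [-99.39  -7.56 -66.34] n in tool [-0.3149 -0.0742 -0.9461]
force in tool [-1.2  0.5  1.5] axial along n -1.07
5.14 [4.2, 0.0, -4.2] 5 (array([-0.24 , -0.451,  0.659]), np.float64(5.14), np.float64(-0.161)) [ 2.33  0.18 -0.41  1.   -0.02  1.99  0.93]
6.78 [4.2, 0.0, -4.2] 4 (array([-0.264, -0.474,  0.636]), np.float64(6.78), np.float64(0.08)) [ 2.33  0.25 -0.41  0.97 -0.01  1.99  0.97]
8.53 [2.8, 0.0, -2.8] 5 (array([-0.297, -0.509,  0.624]), np.float64(8.53), np.float64(-0.056)) [ 2.33  0.34 -0.41  0.88 -0.01  1.99  0.68]
8.66 [3.5, -3.5, -3.5] 5 (array([-0.266, -0.359,  0.626]), np.float64(8.66), np.float64(0.325)) [ 2.36  0.08 -0.21  1.19 -0.08  1.99  1.19]
9.16 [4.2, 0.0, -4.2] 3 (array([-0.286, -0.498,  0.61 ]), np.float64(9.16), np.float64(0.199)) [ 2.33  0.32 -0.41  0.94 -0.01  1.99  1.01]
9.34 [-1.2, -1.2, -1.2] 5 (array([-0.489, -0.468,  0.55 ]), np.float64(9.34), np.float64(0.171)) [ 2.48  0.52 -0.27  0.77  0.03  1.99  1.1 ]
```

>>> step_arm(moves=[[4.2,0,-4.2,0],[4.2,0,-4.2,0],[4.2,0,-4.2,0],[4.2,0,-4.2,0],[4.2,0,-4.2,0]])

```text
clock: 36.38
ee_pos: [-0.2006, -0.4347, 0.6591]
ee_rot: [2.879, 0.909, 0.295]
ft_force: [-15.9, 12.2, 0.1]
width: 0.0212
grip_force: 59.2
```

```bash
python3 st.py; python3 fine.py
```

```text
36.375 [-0.2006 -0.4347  0.6591] [ 2.589  0.163 -0.683  1.058 -0.129  1.984  0.901] yhead -0.971 tilt 12.77 az -0.203 r,az 0.479 -2.003 [-15.9  12.2   0.1] [1.06 1.5  0.16]
tip rel mouth in tool frame cm [-86.31  -2.19 -65.55] n in tool [-0.4242  0.0012 -0.9055]
force in tool [ -5.6 -18.8  -4.1] axial along n 6.11
6.83 [3.5, -3.5, -3.5] 4 (array([-0.188, -0.335,  0.684]), np.float64(6.83), np.float64(-0.612)) [ 1.92 -0.09  0.13  1.22 -0.12  1.99  0.92]
7.99 [3.5, -3.5, -3.5] 3 (array([-0.19 , -0.358,  0.678]), np.float64(7.99), np.float64(-0.447)) [ 2.14 -0.03 -0.08  1.19 -0.16  1.99  0.96]
7.99 [3.5, -3.5, -3.5] 5 (array([-0.169, -0.304,  0.685]), np.float64(7.99), np.float64(-0.653)) [ 1.69 -0.17  0.29  1.28 -0.09  1.99  0.88]
8.18 [2.3, -2.3, -2.3] 5 (array([-0.181, -0.34 ,  0.684]), np.float64(8.18), np.float64(-0.558)) [ 1.92 -0.08  0.13  1.22 -0.14  1.99  0.96]
8.26 [4.2, -4.2, 0.0] 5 (array([-0.145, -0.301,  0.661]), np.float64(8.26), np.float64(-0.211)) [ 1.69 -0.18  0.24  1.35 -0.11  1.99  0.92]
8.83 [4.2, -4.2, 0.0] 4 (array([-0.156, -0.334,  0.662]), np.float64(8.83), np.float64(-0.174)) [ 1.92 -0.1   0.09  1.28 -0.15  1.99  0.98]
```

```bash
python3 - <<'E'
from arc import *
for rm,zm in ((.6,.55),(.65,.6),(.6,.45)):
    q=arc(q0,-1.2,rm,zm,10,0,True); q=arc(q,-.25,.42,.42,10,0,True)
    for r,z in ((.28,.42),(.28,.35),(.28,.5)):
        x=arc(q,-.25,r,z,5,0,False); print('  in',r,z,info(x),x.round(2))
E
```

```text
[[0.8, 3.7, 1.9, 0.0], [1.2, 3.7, 1.9, 0.0], [1.6, 3.6, 1.9, 0.0], [2.0, 3.5, 2.0, 0.0], [2.3, 3.4, 2.1, 0.0]]
[[2.7, 3.2, 2.0, 0.0], [3.0, 3.0, 2.1, 0.0], [3.4, 2.8, 2.1, 0.0], [3.7, 2.6, 2.1, 0.0], [4.0, 2.2, 2.1, 0.0]]
(array([ 0.218, -0.559,  0.55 ]), np.float64(12.77), np.float64(-0.203)) [ 1.86  0.29 -0.89  1.2   0.06  1.6   0.06]
[[5.6, -1.0, 2.0, 0.0], [5.3, -1.5, 2.0, 0.0], [5.1, -2.0, 1.7, 0.0], [4.7, -2.5, 1.7, 0.0], [4.2, -2.9, 1.5, 0.0]]
[[3.9, -3.3, 1.4, 0.0], [3.4, -3.6, 1.3, 0.0], [2.9, -3.8, 1.2, 0.0], [2.5, -4.0, 1.0, 0.0], [1.9, -4.1, 1.0, 0.0]]
(array([ 0.407, -0.104,  0.42 ]), np.float64(12.77), np.float64(-0.203)) [ 1.48 -0.33 -0.96  1.87 -0.35  1.26 -0.37]
  in 0.28 0.42 (array([ 0.347, -0.146,  0.424]), np.float64(17.7), np.float64(-0.435)) [ 0.58 -0.33 -0.23  2.   -0.05  1.16 -0.79]
  in 0.28 0.35 (array([ 0.323, -0.156,  0.356]), np.float64(16.59), np.float64(-0.574)) [ 0.59 -0.33 -0.23  2.14 -0.02  1.04 -0.82]
  in 0.28 0.5 (array([ 0.354, -0.133,  0.517]), np.float64(17.04), np.float64(-0.45)) [ 0.81 -0.33 -0.39  1.78 -0.12  1.37 -0.66]
[[0.5, 4.1, 1.4, 0.
[... 1445 characters left out ...]
0], [5.2, -1.8, 0.8, 0.0], [4.9, -2.4, 0.7, 0.0], [4.4, -2.7, 0.5, 0.0]]
[[4.0, -3.1, 0.4, 0.0], [3.6, -3.4, 0.3, 0.0], [3.0, -3.7, 0.2, 0.0], [2.6, -3.8, 0.1, 0.0], [2.1, -4.0, -0.0, 0.0]]
(array([ 0.407, -0.104,  0.42 ]), np.float64(12.77), np.float64(-0.203)) [ 1.48 -0.33 -0.96  1.87 -0.35  1.26 -0.37]
  in 0.28 0.42 (array([ 0.335, -0.124,  0.42 ]), np.float64(12.8), np.float64(-0.424)) [ 0.81 -0.33 -0.41  1.97 -0.13  1.25 -0.65]
  in 0.28 0.35 (array([ 0.322, -0.154,  0.354]), np.float64(16.39), np.float64(-0.548)) [ 0.59 -0.33 -0.23  2.14 -0.02  1.04 -0.82]
  in 0.28 0.5 (array([ 0.356, -0.134,  0.518]), np.float64(17.48), np.float64(-0.449)) [ 0.81 -0.33 -0.39  1.78 -0.12  1.36 -0.66]
```

>>> step_arm(moves=[[3.5,-3.5,-3.5,0],[3.5,-3.5,-3.5,0],[3.5,-3.5,-3.5,0],[3.5,-3.5,-3.5,0],[0,0,0,0]])

```text
clock: 37.0
ee_pos: [-0.1542, -0.3648, 0.686]
ee_rot: [2.898, 0.915, 0.129]
ft_force: [-0.3, -0.1, -0.4]
width: 0.0213
grip_force: 59.2
```

```bash
python3 st.py; python3 fine.py
```

```text
37.0 [-0.1542 -0.3648  0.686 ] [ 1.903 -0.063  0.054  1.194 -0.137  1.984  0.941] yhead -0.962 tilt 7.49 az -0.561 r,az 0.396 -1.971 [-0.3 -0.1 -0.4] [0.01 0.14 0.03]
tip rel mouth in tool frame cm [-85.3   -8.24 -58.87] n in tool [-0.514  -0.0381 -0.8569]
force in tool [-0.3 -0.1  0.3] axial along n -0.16
0.96 [2.3, -2.3, 2.3] 5 (array([-0.158, -0.236,  0.542]), np.float64(0.96), np.float64(-1.107)) [ 2.07 -0.33 -0.03  1.72 -0.02  1.75  1.05]
1.06 [3.5, -3.5, 3.5] 4 (array([-0.152, -0.231,  0.525]), np.float64(1.06), np.float64(0.608)) [ 2.15 -0.33 -0.09  1.75 -0.04  1.73  1.07]
2.75 [4.2, -4.2, 0.0] 4 (array([-0.137, -0.213,  0.654]), np.float64(2.75), np.float64(-0.827)) [ 1.94 -0.33  0.05  1.46 -0.03  1.99  1.05]
3.4 [4.2, -4.2, 0.0] 5 (array([-0.165, -0.197,  0.643]), np.float64(3.4), np.float64(2.579)) [ 1.94 -0.33  0.05  1.49  0.08  1.99  1.05]
5.33 [2.8, -2.8, 0.0] 5 (array([-0.137, -0.214,  0.657]), np.float64(5.33), np.float64(-0.684)) [ 1.92 -0.33  0.09  1.46 -0.07  1.99  1.  ]
6.51 [4.2, 0.0, 4.2] 4 (array([-0.052, -0.303,  0.515]), np.float64(6.51), np.float64(-1.017)) [ 1.84 -0.33 -0.1   1.78 -0.11  1.61  0.74]
```

>>> step_arm(moves=[[2.3,-2.3,2.3,0],[2.3,-2.3,2.3,0],[2.3,-2.3,2.3,0],[2.3,-2.3,2.3,0],[0,0,0,0]])

```text
clock: 37.62
ee_pos: [-0.1238, -0.2422, 0.5853]
ee_rot: [2.911, 0.899, 0.134]
ft_force: [0.5, -0.5, -0.5]
width: 0.0215
grip_force: 59.3
```

```bash
python3 st.py; python3 fine.py
```

```text
37.625 [-0.1238 -0.2422  0.5853] [ 2.001 -0.331  0.017  1.626 -0.126  1.837  1.012] yhead -0.975 tilt 7.29 az -0.511 r,az 0.272 -2.043 [ 0.5 -0.5 -0.5] [ 0.07  0.12 -0.05]
tip rel mouth in tool frame cm [-76.25 -17.03 -49.63] n in tool [-0.5107 -0.0362 -0.8589]
force in tool [0.1 0.6 0.6] axial along n -0.6
0.51 [4.2, 0.0, 4.2] 2 (array([-0.166, -0.241,  0.492]), np.float64(0.51), np.float64(-2.062)) [ 2.   -0.33  0.02  1.82  0.01  1.64  0.94]
0.84 [4.2, -4.2, 0.0] 1 (array([-0.155, -0.227,  0.571]), np.float64(0.84), np.float64(-0.071)) [ 2.   -0.33  0.02  1.65 -0.01  1.83  1.01]
1.12 [4.0, 0.0, 0.0] 2 (array([-0.164, -0.226,  0.579]), np.float64(1.12), np.float64(-2.816)) [ 2.   -0.33  0.02  1.63  0.02  1.83  0.94]
1.13 [3.5, -3.5, 3.5] 1 (array([-0.156, -0.234,  0.537]), np.float64(1.13), np.float64(-0.155)) [ 2.   -0.33  0.02  1.73 -0.01  1.75  1.01]
1.16 [3.5, -3.5, -3.5] 1 (array([-0.148, -0.216,  0.61 ]), np.float64(1.16), np.float64(-0.134)) [ 2.   -0.33  0.02  1.56 -0.01  1.91  1.01]
1.55 [2.8, -2.8, 0.0] 1 (array([-0.151, -0.228,  0.575]), np.float64(1.55), np.float64(-0.288)) [ 2.   -0.33  0.02  1.64 -0.02  1.83  1.01]
```

>>> step_arm(moves=[[4.2,-4.2,0,0],[0,0,0,0],[0,0,0,0],[0,0,0,0],[0,0,0,0]])

```text
clock: 38.25
ee_pos: [-0.1291, -0.2277, 0.5925]
ee_rot: [2.907, 0.91, 0.14]
ft_force: [1.1, 0.3, -0.7]
width: 0.0211
grip_force: 59.3
```

```bash
python3 st.py; python3 - <<'E'
from arc import *
q=arc(q0,-1.2,.5,.45,10,0,True); 
q=arc(q,-.42,.53,.3,10,0,True)
E
```

```text
38.25 [-0.1291 -0.2277  0.5925] [ 2.212 -0.333 -0.077  1.611 -0.161  1.87   1.129] yhead -0.967 tilt 7.43 az -0.484 r,az 0.262 -2.087 [ 1.1  0.3 -0.7] [0.06 0.13 0.02]
tip rel mouth in tool frame cm [-75.44 -18.98 -50.82] n in tool [-0.5069 -0.0397 -0.861 ]
force in tool [1.  0.2 0.8] axial along n -1.23
[[-1.0, 3.1, 1.7, 0.0], [-0.7, 3.3, 1.8, 0.0], [-0.2, 3.6, 1.8, 0.0], [0.3, 3.6, 1.9, 0.0], [0.8, 3.8, 1.9, 0.0]]
[[1.3, 3.8, 1.9, 0.0], [1.8, 3.7, 2.0, 0.0], [2.4, 3.7, 2.0, 0.0], [2.9, 3.5, 2.0, 0.0], [3.4, 3.3, 2.0, 0.0]]
(array([ 0.182, -0.466,  0.45 ]), np.float64(7.47), np.float64(-0.457)) [ 1.88  0.05 -0.74  1.61 -0.05  1.39  0.19]
[[3.7, 0.9, 1.8, 0.0], [3.7, 0.5, 1.9, 0.0], [3.9, 0.3, 1.8, 0.0], [3.9, -0.0, 1.7, 0.0], [3.9, -0.4, 1.7, 0.0]]
[[3.9, -0.7, 1.7, 0.0], [3.8, -0.9, 1.7, 0.0], [3.9, -1.3, 1.6, 0.0], [3.7, -1.6, 1.5, 0.0], [3.7, -1.9, 1.6, 0.0]]
(array([ 0.484, -0.216,  0.3  ]), np.float64(7.47), np.float64(-0.457)) [ 1.2   0.23 -1.01  1.83  0.26  1.07 -0.86]
```

>>> step_arm(moves=[[-1.0,3.1,1.7,0],[-0.7,3.3,1.8,0],[-0.2,3.6,1.8,0],[0.3,3.6,1.9,0],[0.8,3.8,1.9,0]])

```text
clock: 38.88
ee_pos: [-0.0268, -0.3808, 0.5211]
ee_rot: [2.908, 0.908, 0.14]
ft_force: [-0.2, 0.1, -0.9]
width: 0.0213
grip_force: 59.3
```

>>> step_arm(moves=[[1.3,3.8,1.9,0],[1.8,3.7,2.0,0],[2.4,3.7,2.0,0],[2.9,3.5,2.0,0],[3.4,3.3,2.0,0]])

```text
clock: 39.5
ee_pos: [0.183, -0.4662, 0.4507]
ee_rot: [2.908, 0.907, 0.139]
ft_force: [-0.4, -1.2, -1.3]
width: 0.0213
grip_force: 59.3
```

>>> step_arm(moves=[[3.7,0.9,1.8,0],[3.7,0.5,1.9,0],[3.9,0.3,1.8,0],[3.9,0,1.7,0],[3.9,-0.4,1.7,0]])

```text
clock: 40.12
ee_pos: [0.3568, -0.3718, 0.3754]
ee_rot: [2.908, 0.909, 0.14]
ft_force: [0.0, -0.5, 0.5]
width: 0.021
grip_force: 59.3
```

>>> step_arm(moves=[[3.9,-0.7,1.7,0],[3.8,-0.9,1.7,0],[3.9,-1.3,1.6,0],[3.7,-1.6,1.5,0],[3.7,-1.9,1.6,0]])

```text
clock: 40.75
ee_pos: [0.4852, -0.2155, 0.299]
ee_rot: [2.908, 0.908, 0.14]
ft_force: [0.3, -0.2, -0.5]
width: 0.0212
grip_force: 59.3
```

```bash
python3 st.py; python3 - <<'E'
from arc import *
import itertools
H=np.array([.483,-.2189,.065])
p,A=fk(q0,V); z=A[:,2]
for h in (.03,.005,-.04): print(h,'tip rel target tool cm',(A.T@(p+z*.073-(H+[0,0,h]))*100).round(2))
print('z in world',z.round(3), 'down in tool',(A.T@[0,0,-1]).round(3))
E
```

```text
40.75 [ 0.4852 -0.2155  0.299 ] [ 1.199  0.234 -1.011  1.828  0.265  1.074 -0.866] yhead -0.969 tilt 7.44 az -0.484 r,az 0.531 -0.418 [ 0.3 -0.2 -0.5] [0.07 0.13 0.02]
tip rel mouth in tool frame cm [-26.22  11.33 -14.76] n in tool [-0.5068 -0.0388 -0.8611]
force in tool [0.1 0.3 0.5] axial along n -0.53
0.03 tip rel target tool cm [  1.56   2.2  -12.91]
0.005 tip rel target tool cm [  1.71   2.48 -15.39]
-0.04 tip rel target tool cm [  1.98   3.   -19.85]
z in world [ 0.115 -0.06  -0.992] down in tool [-0.06  -0.115  0.992]
```

>>> step_arm(moves=[[-0.32,-0.46,2.78,0],[-0.32,-0.46,2.78,0],[-0.32,-0.46,2.78,0],[-0.33,-0.46,2.78,0],[-0.33,-0.47,2.78,0]])

```text
clock: 41.38
ee_pos: [0.4741, -0.2152, 0.1571]
ee_rot: [2.908, 0.909, 0.139]
ft_force: [-0.3, -1.2, -0.4]
width: 0.0213
grip_force: 59.3
```

>>> step_arm(moves=[[0,0,0,0],[0,0,0,0],[0,0,0,0],[0,0,0,0],[0,0,0,0]])

```text
clock: 42.0
ee_pos: [0.4736, -0.2166, 0.1586]
ee_rot: [2.908, 0.905, 0.14]
ft_force: [0.2, 0.4, -0.2]
width: 0.0215
grip_force: 59.3
```

```bash
cat > pl.py <<'E'
from h import *
H=np.array([.483,-.2191,.065])
p,M,s=fr(); z=M[:,2]; tip=p+z*.073
print(s['clock'],'tip-H mm',((tip-H)*1000).round(1),'F',s['ft_force'].round(1)); print(s['width'],s['grip_force'])
E
python3 pl.py; python3 - <<'E'
from h import *
p,M,s=fr(); z=M[:,2]; tip=p+z*.073
a=shot('side','s6');b=shot('top','t6')
for c in (a,b): print(proj(c,[tip,tip-z*.057,tip-z*.122,[.483,-.2191,.065]]).round(1).tolist())
a=cv2.imread('pics/s6.png')[230:320,300:420];b=cv2.imread('pics/t6.png')[170:260,360:480]
r=lambda i:cv2.resize(i,(400,300) ,interpolation=cv2.INTER_CUBIC)
cv2.imwrite('pics/v6.png',np.hstack([r(a),r(b)]))
E
```

```text
42.0 tip-H mm [-1.  -2.  21.2] F [ 0.2  0.4 -0.2]
0.02145064693091426 59.286736249923706
[[357.7, 271.0], [355.7, 258.5], [353.2, 242.6], [357.2, 274.6]]
[[403.2, 215.4], [406.1, 216.2], [409.7, 217.1], [401.1, 215.7]]
```

View pics/v6.png

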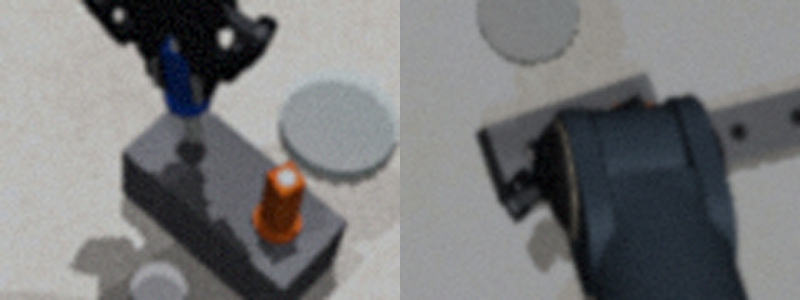

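```bash
python3 - <<'E'
from h import *
p,M,s=fr(); print((M.T@[.3,.09,0]).round(2),(M.T@[0,0,-1]).round(3))
E
```

```text
[0.3  0.09 0.03] [-0.06  -0.115  0.992]
```

>>> step_arm(moves=[[0.3,0.09,0.03,0],[-0.045,-0.086,0.744,0],[-0.045,-0.086,0.744,0],[-0.045,-0.086,0.744,0],[-0.045,-0.086,0.744,0]])

```text
clock: 42.72
ee_pos: [0.4763, -0.2154, 0.1274]
ee_rot: [2.909, 0.906, 0.139]
ft_force: [-0.2, -0.1, 0.0]
width: 0.0214
grip_force: 59.3
```

```bash
python3 pl.py
```

```text
42.725 tip-H mm [  1.6  -0.7 -10. ] F [-0.2 -0.1  0. ]
0.021424130375344748 59.2854742705822
```

Inside the hole by 10 mm without contact. On down by 28 mm more.

>>> step_arm(moves=[[-0.03,-0.07,0.6,0],[-0.036,-0.07,0.6,0],[-0.036,-0.07,0.6,0],[-0.03,-0.07,0.6,0],[0,0,0,0]])

```text
clock: 43.35
ee_pos: [0.4762, -0.2152, 0.1034]
ee_rot: [2.909, 0.906, 0.138]
ft_force: [-1.0, 0.4, -0.4]
width: 0.0215
grip_force: 59.3
```

```bash
python3 pl.py
```

```text
43.35 tip-H mm [  1.5  -0.5 -34. ] F [-1.   0.4 -0.4]
0.02148884790007386 59.28483836352825
```

>>> step_arm(moves=[[0,0,0.4,0],[0,0,0.4,0],[0,0,0.4,0],[0,0,0.4,0],[0,0,0,0]])

```text
clock: 43.98
ee_pos: [0.4779, -0.2161, 0.0876]
ee_rot: [2.909, 0.906, 0.138]
ft_force: [-1.3, 0.4, -0.5]
width: 0.0211
grip_force: 59.4
```

```bash
python3 pl.py
```

```text
43.975 tip-H mm [  3.2  -1.4 -49.8] F [-1.3  0.4 -0.5]
0.02107604521733275 59.35646876692772
```

>>> step_arm(moves=[[0,0,0,0],[0,0,0,0],[0,0,0,0],[0,0,0,0],[0,0,0,0]], fingers=120)

```text
clock: 44.6
ee_pos: [0.4784, -0.2163, 0.0881]
ee_rot: [2.909, 0.906, 0.139]
ft_force: [0.0, 0.2, 0.2]
width: 0.0454
grip_force: 0.0
```

>>> step_arm(moves=[[0,0,-0.7,0],[0,0,-1,0],[0,0,-2,0],[0,0,-3,0],[0,0,-4,0]])

```text
clock: 45.22
ee_pos: [0.4656, -0.2095, 0.1952]
ee_rot: [2.909, 0.907, 0.138]
ft_force: [-0.0, -0.9, 0.4]
width: 0.0452
grip_force: 0.0
```

>>> step_arm(moves=[[0,0,-4,0],[0,-4,-4,0],[0,-4,-4,0],[0,-4,-4,0],[0,-4,0,0]])

```text
clock: 45.85
ee_pos: [0.36, -0.0672, 0.3362]
ee_rot: [2.908, 0.909, 0.144]
ft_force: [22.3, 10.8, -1.3]
width: 0.0451
grip_force: 0.0
```

```bash
python3 pl.py; python3 needle.py; python3 - <<'E'
from h import *
a=shot('side','s7');b=shot('top','t7')
d=np.abs(load('t0')['color'].astype(int)-b['color']).max(2)
a=cv2.imread('pics/s7.png')[230:320,300:420];b=cv2.imread('pics/t7.png')[170:260,360:480]
r=lambda i:cv2.resize(i,(400,300) ,interpolation=cv2.INTER_CUBIC)
cv2.imwrite('pics/v7.png',np.vstack([np.hstack([r(a),r(b)]),np.hstack([r(cv2.imread('pics/s0.png')[230:320,300:420]),r(cv2.imread('pics/t0.png')[170:260,360:480])])]))
E
```

```text
45.85 tip-H mm [-114.5  147.6  198.9] F [22.3 10.8 -1.3]
0.04514385710718212 0.0
needle (np.float64(1.49062225809426), np.int64(22))
```

View pics/v7.png

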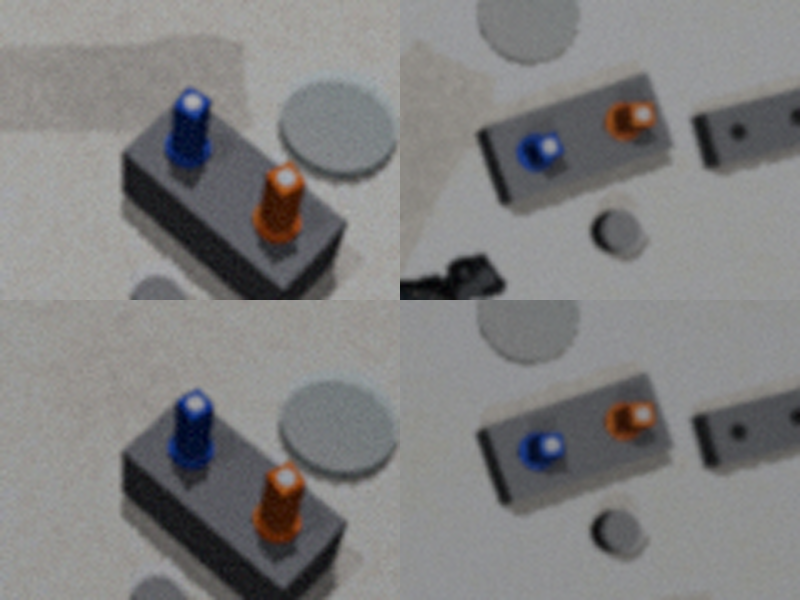

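>>> step_arm(moves=[[0,0,0,0],[0,0,0,0],[0,0,0,0],[0,0,0,0],[0,0,0,0]])

```text
clock: 46.62
ee_pos: [0.3581, -0.069, 0.3345]
ee_rot: [2.908, 0.905, 0.139]
ft_force: [0.2, 0.1, 1.0]
width: 0.0451
grip_force: 0.0
```

```bash
python3 - <<'E'
from h import *
a,b=load('t7'),load('s7')
print('cap',tri(ray(a,(404.4,213.5)),ray(b,(357.6,260.9))),'flange',tri(ray(a,(360+137*.3,170+152*.3)),ray(b,(300+188*.3,230+150*.3))))
s=read_state(); print(s['ft_force'],s['qvel'].round(3)); print(hand_in())
E
```

```text
cap [ 0.48327459 -0.21655761  0.12483459] flange [ 0.48228966 -0.21906562  0.06375772]
[0.18341479 0.06100845 0.97879344] [-0.001  0.001  0.001  0.002  0.     0.002  0.001]
the job is handed in; nothing more can be done
None
```

The job is handed in at 46.6 s of the 67 s allowed: the needle reads 1.49 in the green band, the blue tool stands upright in its hole on its flange, and the gripper is clear. While turning the screw, the tool was about 2 degrees off square to the panel.

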